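# Close the watch carton and hold the loupe over its seal

### The arm

A 7-joint arm with a two-finger parallel gripper is mounted at the origin on the work surface. World frame = base frame: x ahead of the robot, y to its left, z up, the work surface at z = 0. Lengths are in m, angles in rad, forces in N, time in s.
With the tool pointing down it reaches from about 0.35 to 0.775 m from the base axis. Payload 3.1 kg.
Tool frame: the origin (TCP) lies midway between the tips of the shut fingers; the grasp point (between the pads) lies 19 mm behind it; y points along the fingers, z is the direction in which the jaws open and shut, and the axes are right-handed (so a half turn about y gives the same grasp; the last joint's range is limited). The gripper opens to 85 mm and grips with 20 to 120 N. Pads are 22 mm wide; open, the fingers measure 114 mm over their backs; the gripper's body (76 mm by 85 mm) begins 54 mm behind the grasp point. The pads swing forward as they close: fully open they stand 13 mm farther back than shut.
Start: joints at [-1.283, 0.311, 0.014, 1.512, -0.004, 1.319, -0.027], TCP at [0.178, 0.52, 0.207] pointing down, gripper open.
Joint ranges: [-2.7, 2.7], [-0.3, 1.91], [-1.27, 1.3], [0.12, 2.57], [-1.44, 4.58], [0.2, 2.03], [-3.05, 3.05]. Speed limits (rad/s): [2.79, 2.79, 3.14, 3.14, 3.14, 3.14, 3.14].

### API

Orientations are given as a rotation vector (axis times angle).
In Python, from workcell import sensors, eyes, hand_in gives the robot as it stands. The module is installed in compiled form; this text tells all that it offers.
- The arm moves only by the tool servo_tool, never from a script. Its argument "increments" is a list of rows, each a list of 7 numbers: the shift along the tool's x, y, z in m, then the turn, a rotation vector about the tool's x, y, z in rad, then the finger opening in m, from 0 to 0.0854. A call has 1 to 5 rows; each row is the pose to reach, as a shift and turn from the pose commanded when the call began, along the tool's axes at that moment; what a row does not reach only later rows make up. A row lasts 1/10 s, in which the tool goes at most 50 mm and 8.59 degrees, less where a joint would pass 70% of its speed; a pose out of reach is approached as far as the arm can. A call with a gripper value outside its range is refused whole. The fingers move at their own pace and stop on an object; the grip force is fixed at half the most. Time passes only in rows, so rows that repeat a pose let the fingers close. It gives the time, the measured TCP pose, the force and the opening at its end, in the units of the state.
- sensors.observe(): the state, without advancing time (a new reading comes with each control period).
- eyes.snapshot(name): name is "scene" or "top"; returns the picture (384x512x3 uint8, red, green, blue); there is no depth.
- eyes.calibration(name): a dict with "K" (3x3 intrinsics, pixels), "world_to_cam" (4x4, takes a point from world to camera coordinates). Camera axes: x right, y down, z forward; pixel columns grow to the right and rows downward; lengths in m; the calibration is good to about 2 mm. A picture is of the moment at which its call begins. calibration takes no time and is no camera call.
- hand_in(): hands the job in, once; it reports no verdict.
The state is a dict: "time": time; "qpos": joint angles; "dq": joint speeds; "tau": joint torques, N m; "tool_pos": TCP position; "tcp_rot": TCP orientation; "ft_force": force on the tool from outside, world axes, zero at the start; "ft_torque": the same for the moment, N m; "gripper_width": finger opening in m.
Only numpy, scipy, OpenCV 4.12 (cv2) and the standard library are available. Lean on these libraries where they do the work, as an engineer would, in place of code of your own. Each camera call takes 0.05 s, during which the arm holds its last target.

### The job

Close the small cardboard watch carton by folding its short inner flap down flat first and then the long outer flap over it, so that the brass seal on the outer flap faces up. Then lift the loupe off its wooden rest and hold it with its lens centred over the seal, at the height of the red pointer of the gauge, keeping the loupe level all the way; finish still holding it there, steady in mid-air in the gripper. Do not shift the gauge pointer or disturb the tins, tool, dish, watch and blower on the bench.

Things in the scene. Friction and masses are not known exactly. Their poses are not given: they have to be found in the camera images.
- carton: grey tray (220 x 130 x 6 mm, fixed to the bench) that carries an open cardboard carton, 120 mm along x, 100 mm along y, rim 66 mm above the bench, and a gauge post. Origin on the bench under the carton's centre; x runs from the carton towards the gauge post (8 mm thick, 206 mm tall, 125 mm along +x from the origin), z up. The tray spans x -70 to +150 mm.
- inner_flap (a joint): angle of the short cardboard flap (116 mm along x, 48 mm from hinge to free edge, 3 mm thick): 0 = closed flat over the carton, about 1.57 = upright, more = leaning outwards. Its hinge lies along the carton's x axis at y = -50 mm, z = 67.5 mm in the carton's frame; closed, it reaches towards +y. Stiff enough to stay where it is left, gives way to under 1 N.
- outer_flap (a joint): angle of the long cardboard flap (120 mm along x, 98 mm from hinge to free edge, 3 mm thick): 0 = closed flat, about 1.57 = upright, more = leaning outwards. Its hinge lies along the carton's x axis at y = +50 mm, z = 72.5 mm in the carton's frame; closed, it reaches towards -y and covers the inner flap. Stays where it is left, gives way to under 1 N.
- seal (a point): centre of the top face of the brass seal, a disc 20 mm across and 3 mm thick on the outside of the outer flap, 50 mm from its hinge and midway along it; moves with the flap. With the flap closed it faces up over the carton's centre, 77 mm above the bench.
- focus_mark (a point): tip of the red pointer (30 x 10 x 4 mm) that sticks out from the gauge post towards the carton, halfway through its thickness: its height (145 to 190 mm above the bench) is the height for the middle of the lens. The pointer's axes are those of the carton.
- rest: wooden rest of the loupe (fixed): base 160 x 70 x 6 mm and two cross blocks 34 mm tall, 12 mm thick, one under the lens (64 mm wide) and one 115 mm behind it under the handle's end (50 mm wide, with lips 6 mm tall either side of the handle, 24 mm apart). Origin on the bench under the lens; the handle points along its -x; the space between the blocks is free.
- loupe: loupe, about 70 g: a dark round lens frame 56 mm across, 10 mm thick, with a black square handle 14 x 14 mm that runs along -x from 27 to 127 mm behind the lens centre, with a brass collar near the lens. Origin below the lens centre, level with the underside of the handle (34 mm above the bench on the rest); z up when level.
- loupe_grip (a point): centre of the loupe's handle section, 63 mm behind the lens centre, near its balance point; 41 mm above the bench on the rest. Axes of the loupe: x along the handle towards the lens, y across it (14 mm wide), z up.
- loupe_lens (a point): centre of the lens, halfway through its thickness, 63 mm along +x from point loupe_grip at the same height.
- tin_a: brass parts tin, 35 mm across, 30 mm tall; origin under its centre
- tin_b: steel parts tin, 35 mm across, 30 mm tall; origin under its centre
- tin_c: small plain brass tin, 24 mm across, 22 mm tall, standing on the grey tray between carton and gauge; origin under its centre
- screwdriver: small blue-handled screwdriver lying flat, 120 mm long; origin under its middle
- dish: clear shallow dish, 100 mm across, 20 mm tall; origin under its centre
- watch: steel watch head, 40 mm across, 10 mm tall, lying face up; origin under its centre
- blower: blue dust blower, 52 mm across, 85 mm tall, standing upright; origin under its centre
There are look-alikes about, which are no part of the job. There is more than one size of the loupe; the one meant has the size given above. Of the things that look like the rest, the largest one is meant.

How it is judged:
On the way, in this order (a step that is already met when the one before it is completed fails the run):
1. inner flap folded down while the outer flap is still open (value of joint inner_flap below 0.2 rad and value of joint outer_flap above 0.8 rad), for 0.1 s.
2. outer flap folded down over it (value of joint each of inner_flap, outer_flap below 0.2 rad), for 0.2 s.
3. loupe lifted clear of its rest in the gripper (height (world z) of loupe_grip above 0.07 m and contact force between the fingers and loupe above 0.5 N), for 0.2 s.
At the end, for the whole second after the job is handed in: Both flaps closed to within 0.2 rad; the lens centre within 12 mm of the seal's centre seen from above and within 10 mm of the pointer's height; the loupe within 0.12 rad of level, steady (under 20 mm/s), held by the fingers and touching neither carton, gauge nor rest (all of step 2 and horizontal distance between loupe_lens and seal below 0.012 m and z of loupe_lens in the frame of focus_mark between -0.01 and 0.01 m and angle between loupe_lens's own z axis and vertical below 0.12 rad and contact force between the fingers and loupe above 0.5 N and contact force between loupe and carton below 0.1 N and contact force between loupe and rest below 0.1 N and linear speed of loupe below 0.02 m/s); the arm keeps its last pose, push and grip.
It fails at once if the loupe is tipped by more than 0.4 rad (angle between loupe_lens's own z axis and vertical above 0.4 rad).
It fails at once if the gauge pointer is shifted by more than 5 mm (distance of focus_mark from where it was at the start of the episode above 0.005 m).
It fails at once if something else on the bench is moved by more than 25 mm (distance of any of tin_a, tin_b, tin_c, screwdriver, dish, watch, blower from where it was at the start of the episode above 0.025 m).
It also fails if it takes over 66 s, if anything falls off the work surface, if the arm or the gripper's body presses on something with over 40 N, if the wrist force passes 120 N, or if a joint passes its speed limit or range.

## Working session

There is one attempt and no reset: what is moved stays moved. The work goes in short steps, Python scripts to look and compute and a tool call to move; the robot and the scene stay as the last step left them, time stands still between calls to the robot, and variables do not carry over. Pictures are saved under pics/ and viewed, and the job is handed in when it is done.

Besides the shell and the picture viewer there is one more tool, called after "Emit:" in YAML: its name, and indented under it one key for each argument. servo_tool: Moves the arm, as the interface text tells. Its arguments: {"type":"object","properties":{"increments":{"type":"array"}},"required":["increments"]}

```bash
mkdir -p pics; python3 - <<'E'
from workcell import sensors, eyes
import cv2, numpy as np
print(sensors.observe())
for n in ("scene","top"):
    im=eyes.snapshot(n); cv2.imwrite(f"pics/{n}0.png",im[:,:,::-1]); 
    c=eyes.calibration(n); print(n,c["K"],np.round(c["world_to_cam"],4).tolist())
E
```

```text
{'time': 0.0, 'qpos': array([-1.28273209,  0.31177421,  0.01400432,  1.51304224, -0.00440446,
        1.31916888, -0.02719897]), 'dq': array([-0.00091863, -0.00165249, -0.00025634, -0.00084233,  0.00117906,
        0.00054159,  0.00119515]), 'tau': array([-7.51419134e-05, -3.79924786e+01,  1.45936422e-01, -2.30584788e+01,
        1.22405411e-02,  1.38524055e-02, -2.79122688e-06]), 'tool_pos': array([0.17784718, 0.51963912, 0.20620049]), 'tcp_rot': array([-1.55761499,  0.25904642, -0.25858613]), 'ft_force': array([-0.45762957, -0.00517863,  0.20469388]), 'ft_torque': array([-0.01167257,  0.04731817, -0.00059653]), 'gripper_width': 0.08541403389018004}
scene [[371.01157193   0.         252.34543883]
 [  0.         371.01157193 187.88138622]
 [  0.           0.           1.        ]] [[0.8014, 0.5978, -0.0179, -0.4125], [0.4619, -0.6377, -0.6165, -0.1615], [-0.3799, 0.4858, -0.7872, 1.3737], [0.0, 0.0, 0.0, 1.0]]
top [[397.10329781   0.         254.69423436]
 [  0.         397.10329781 188.55639988]
 [  0.           0.           1.        ]] [[-0.0181, -0.9998, 0.0022, -0.0144], [-0.9982, 0.0179, -0.057, 0.5152], [0.057, -0.0033, -0.9984, 1.4036], [0.0, 0.0, 0.0, 1.0]]
```

View pics/scene0.png

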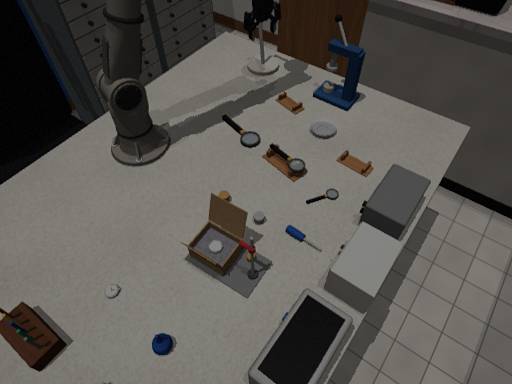

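View pics/top0.png

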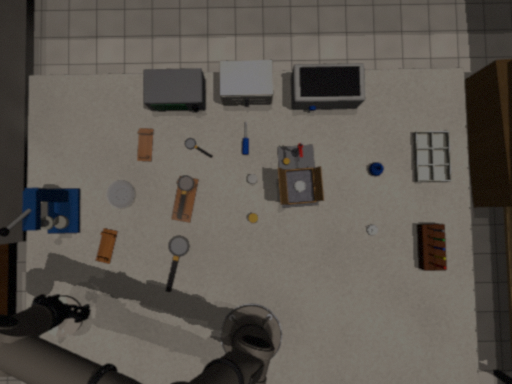

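```bash
cat > h.py <<'E'
import cv2, numpy as np
from workcell import eyes, sensors
C={n:eyes.calibration(n) for n in("scene","top")}
def proj(n,P):
    P=np.atleast_2d(P).astype(float); c=C[n]; T=np.array(c["world_to_cam"])
    p=P@T[:3,:3].T+T[:3,3]; q=p@np.array(c["K"]).T; return q[:,:2]/q[:,2:]
def back(n,uv,z):
    c=C[n];T=np.array(c["world_to_cam"]);R=T[:3,:3];t=T[:3,3]
    d=R.T@np.linalg.inv(c["K"])@np.array([uv[0],uv[1],1.]); o=-R.T@t
    return o+d*(z-o[2])/d[2]
def tri(uvs,uvt):
    A=[];b=[]
    for n,uv in(("scene",uvs),("top",uvt)):
        P=np.array(C[n]["K"])@np.array(C[n]["world_to_cam"])[:3]
        for i in(0,1): r=uv[i]*P[2]-P[i]; A.append(r[:3]);b.append(-r[3])
    s=np.linalg.lstsq(np.array(A),np.array(b),rcond=None); return s[0]
def crop(im,u0,v0,u1,v1,k,name,gain=1.5):
    c=im[v0:v1,u0:u1,::-1]; c=cv2.resize(c,None,fx=k,fy=k,interpolation=cv2.INTER_CUBIC)
    c=np.clip(c.astype(float)*gain,0,255).astype(np.uint8)
    for u in range((u0//10+1)*10,u1,10): cv2.putText(c,str(u),(int((u-u0)*k)-8,8),0,.3,(0,255,255),1); cv2.line(c,(int((u-u0+.5)*k),10),(int((u-u0+.5)*k),14),(0,255,255),1)
    for v in range((v0//10+1)*10,v1,10): cv2.putText(c,str(v),(0,int((v-v0+.5)*k)+3),0,.3,(0,255,255),1); cv2.line(c,(20,int((v-v0+.5)*k)),(24,int((v-v0+.5)*k)),(0,255,255),1)
    cv2.imwrite("pics/"+name,c)
E
python3 - <<'E'
from h import *
s=cv2.imread("pics/scene0.png")[:,:,::-1];t=cv2.imread("pics/top0.png")[:,:,::-1]
crop(s,170,180,280,295,5,"s_cart.png");crop(t,235,130,335,215,7,"t_cart.png",2)
crop(s,210,85,380,210,4,"s_loupe.png");crop(t,90,115,220,300,3,"t_loupe.png",2)
E
```

```text
(no output)
```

View pics/s_cart.png

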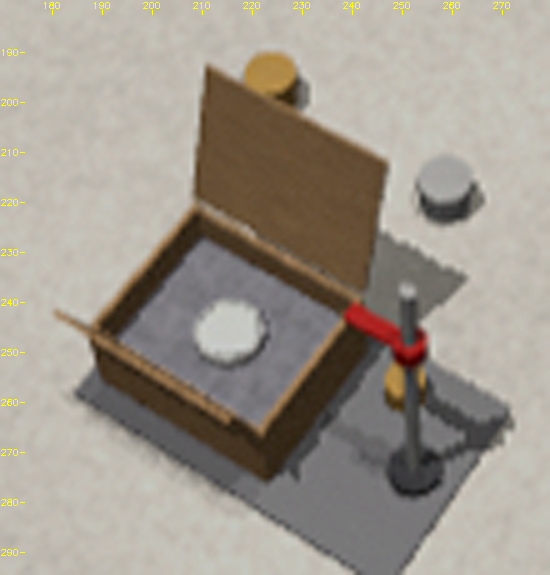

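View pics/t_cart.png

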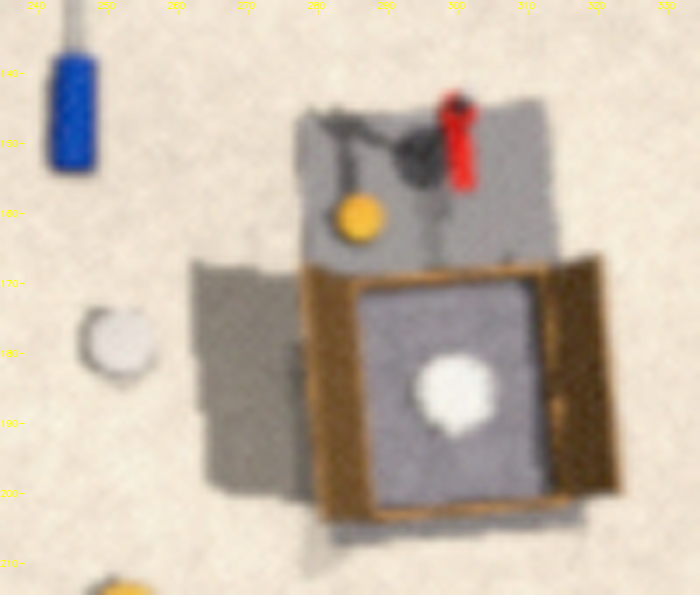

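View pics/s_loupe.png

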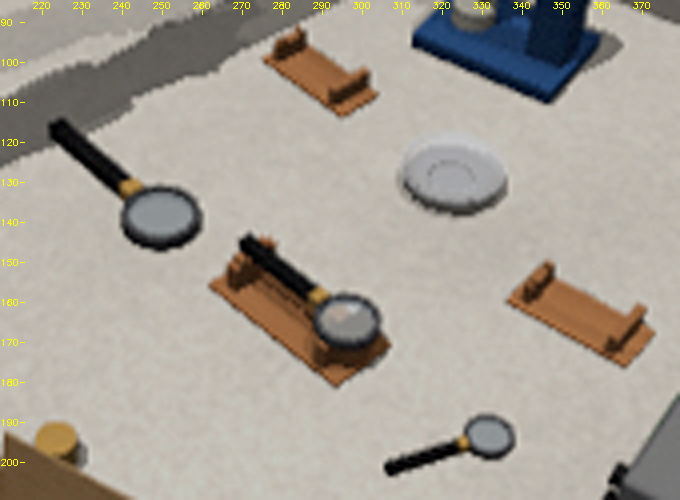

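View pics/t_loupe.png

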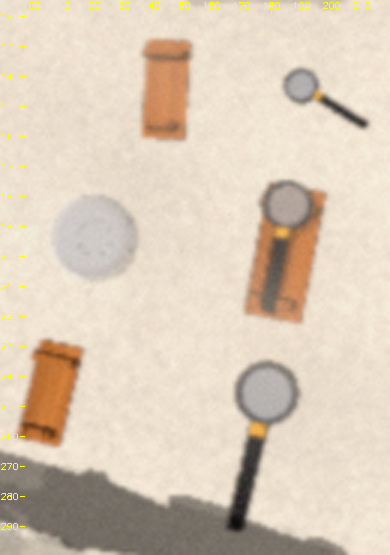

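```bash
python3 - <<'E'
from h import *
f=lambda a:np.round(a,4)
def T(s,t):
    X=tri(s,t); print(f(X), f(proj("scene",X)-s), f(proj("top",X)-t))
for t in((278.5,168),(287,169)): T((247,212),t)
for t in((281.5,204),(289,203)): T((211,193),t)
print("inner"); T((181,242.5),(322.5,199.5)); T((217,264),(320.5,167)) 
print("pointer tip"); T((240,241),(301.3,156.5)); T((250.5,249),(299.5,145))
print("rim corners from scene", [f(back("scene",p,.066)) for p in((209,221),(222,266.5),(189,247.5))])
print("rim corners top", [f(back("top",p,.066)) for p in((314,168),(315,201),(285.5,169.5),(287.5,203))])
print("tray top", [f(back("top",p,.006)) for p in((313,144.5),(278.5,146.5))],[f(back("scene",p,.006)) for p in((185,258.5),(272,262))])
print("post base", f(back("top",(295,152),.006)), f(back("scene",(252.5,273),.008)))
print("lens T", f(back("top",(186,184),.041)), f(back("scene",(297,165.5),.041)), f(tri((297,165.5),(186,184))))
print("handle end", f(back("top",(179.7,219.5),.041)), f(back("scene",(271,144.5),.041)))
E
```

```text
[ 0.5721 -0.0993  0.166 ] [[-0.8397  0.0969]] [[-0.4195 -0.4395]]
[ 0.5734 -0.1182  0.1878] [[-5.1714  0.4677]] [[-2.4957 -2.7205]]
[ 0.4559 -0.107   0.1675] [[-0.3008  0.0332]] [[-0.1665 -0.1564]]
[ 0.4632 -0.124   0.19  ] [[-3.2964  0.3046]] [[-1.7765 -1.7143]]
inner
[ 0.468  -0.2492  0.1109] [[ 0.5638 -0.0606]] [[0.3072 0.2566]]
[ 0.5803 -0.2428  0.1069] [[-1.5055  0.1554]] [[-0.7369 -0.6964]]
pointer tip
[ 0.6083 -0.1748  0.1576] [[-0.479   0.0552]] [[-0.231  -0.2336]]
[ 0.6442 -0.1727  0.1528] [[ 0.9919 -0.1247]] [[0.468  0.4804]]
rim corners from scene [array([ 0.4596, -0.1355,  0.066 ]), array([ 0.5825, -0.2245,  0.066 ]), array([ 0.4719, -0.2344,  0.066 ])]
rim corners top [array([ 0.5793, -0.2296,  0.066 ]), array([ 0.4653, -0.23  ,  0.066 ]), array([ 0.5759, -0.1311,  0.066 ]), array([ 0.4602, -0.1354,  0.066 ])]
tray top [array([ 0.6711, -0.2375,  0.006 ]), array([ 0.6661, -0.1126,  0.006 ])] [array([ 0.457 , -0.2487,  0.006 ]), array([ 0.6665, -0.1091,  0.006 ])]
post base [ 0.645  -0.1718  0.006 ] [ 0.6423 -0.1701  0.008 ]
lens T [0.5336 0.2169 0.041 ] [0.5407 0.2162 0.041 ] [0.536  0.2195 0.0344]
handle end [0.4099 0.2399 0.041 ] [0.4139 0.246  0.041 ]
```

```bash
cat > fit.py <<'E'
from h import *
from scipy.optimize import least_squares
def W(p,L):
    c,s=np.cos(p[2]),np.sin(p[2]); L=np.atleast_2d(L)
    return np.c_[p[0]+c*L[:,0]-s*L[:,1],p[1]+s*L[:,0]+c*L[:,1],L[:,2]]
def outer(a,x,r): return [x,.050-r*np.cos(a),.0725+r*np.sin(a)]
def inner(a,x,r): return [x,-.050+r*np.cos(a),.0675+r*np.sin(a)]
def res(q,ret=False):
    p=q[:3];ao,ai,h=q[3:6]
    S=[([-.06,.05,.066],(209,221)),([.06,-.05,.066],(222,266.5)),
       ([-.07,-.065,.006],(185,258.5)),([.15,.065,.006],(272,262)),
       (outer(ao,.06,.098),(247,212)),(outer(ao,-.06,.098),(211,193)),
       (inner(ai,-.058,.048),(181,242.5)),
       ([.121-.03,0,h],(240,242))]
    T=[([.06,-.05,.066],(314,168)),([-.06,-.05,.066],(315,202)),
       ([.15,-.065,.006],(313,144.5)),([.15,.065,.006],(278.5,146.5)),
       (outer(ao,.06,.098),(278.5,168)),(outer(ao,-.06,.098),(281.5,204)),
       (inner(ai,-.058,.048),(323.5,199.5)),(inner(ai,.058,.048),(320.5,166.5)),
       ([.121-.03,0,h],(301.3,157))]
    r=[]
    for n,D in(("scene",S),("top",T)):
        r.append(proj(n,W(p,[d[0] for d in D]))-[d[1] for d in D])
    if ret: return r
    return np.vstack(r).ravel()
o=least_squares(res,[.52,-.18,0,1.6,2.5,.16],loss="soft_l1")
if __name__=="__main__":
    print(np.round(o.x,4)); [print(np.round(a,1).tolist()) for a in res(o.x,True)]
E
python3 fit.py
```

```text
[ 0.5195 -0.1804  0.0527  1.8542  1.9446  0.1554]
[[-0.3, -0.9], [-0.8, 0.6], [-1.1, -0.7], [0.1, -0.5], [-0.0, 0.7], [-0.2, -0.0], [-0.7, -0.4], [-0.0, 0.2]]
[[-0.7, -0.8], [1.0, -0.1], [-0.1, -0.4], [-1.4, 0.1], [-0.2, -1.5], [-0.4, -0.0], [-0.1, 1.1], [0.1, -0.6], [-0.1, -1.3]]
```

```bash
cat > lf.py <<'E'
from h import *
from scipy.optimize import least_squares
from fit import W
s=cv2.imread("pics/scene0.png")[:,:,::-1];t=cv2.imread("pics/top0.png")[:,:,::-1]
crop(s,255,135,315,190,12,"s_l2.png",1.6);crop(t,165,170,210,230,9,"t_l2.png",2)
E
python3 lf.py
```

```text
(no output)
```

View pics/s_l2.png

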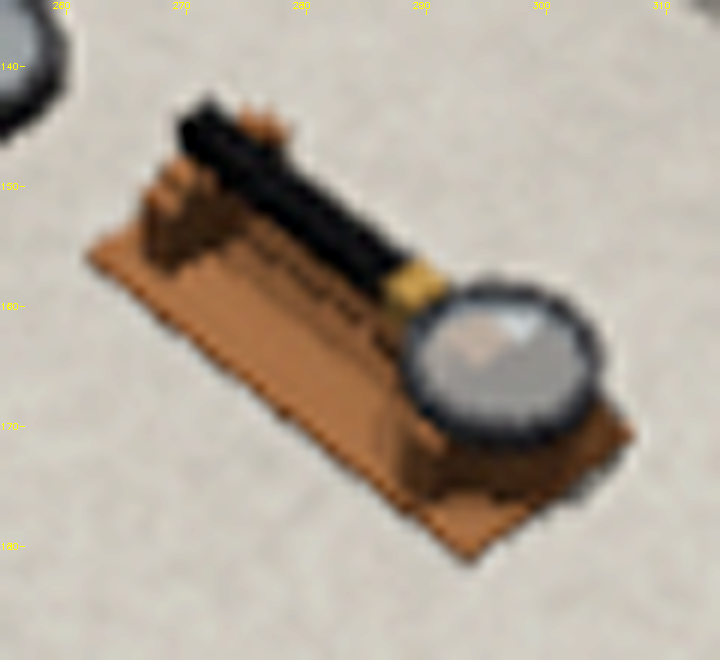

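View pics/t_l2.png

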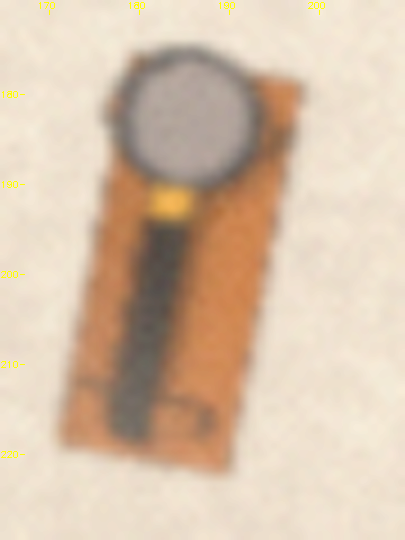

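```bash
cat > lf.py <<'E'
from h import *
from scipy.optimize import least_squares
from fit import W
def res(q):
    S=[([0,0,.044],(296.5,164.7)),([-.127,0,.047],(271.2,144.3)),([-.033,0,.048],(289.5,158.2))]
    T=[([0,0,.044],(185.2,182.8)),([-.127,0,.047],(179.1,218.3)),([-.033,0,.048],(183.6,192))]
    return np.vstack([proj(n,W(q,[d[0] for d in D]))-[d[1] for d in D] for n,D in(("scene",S),("top",T))]).ravel()
o=least_squares(res,[.53,.22,-.18])
print(np.round(o.x,4),np.round(res(o.x),1)); print("grip",W(o.x,[-.063,0,.041]))
f=lambda a:np.round(a,3)
for n,p,z in(("tin_a",(252,217),.03),("tin_b",(252,179),.03),("tin_c",(286.5,161),.028),("driver",(245,140),.01),("dish",(122,194),.02),("blower",(376,169),.06),("watch",(371.5,230),.01)): print(n,f(back("top",p,z)))
from scipy.spatial.transform import Rotation as R
s=sensors.observe(); print(f(R.from_rotvec(s["tcp_rot"]).as_matrix()))
E
python3 lf.py
```

```text
[ 0.5386  0.2175 -0.195 ] [ 0.2 -0.3 -0.8 -0.4  0.2  0.1  0.5 -0.3 -0.4  0.1  0.1 -0.3]
grip [[0.47681274 0.22972669 0.041     ]]
tin_a [ 0.414 -0.012  0.03 ]
tin_b [ 0.548 -0.015  0.03 ]
tin_c [ 0.61  -0.138  0.028]
driver [0.691 0.008 0.01 ]
dish [0.504 0.448 0.02 ]
blower [ 0.573 -0.446  0.06 ]
watch [ 0.36  -0.437  0.01 ]
[[ 0.946 -0.001  0.324]
 [-0.324 -0.002  0.946]
 [ 0.    -1.    -0.002]]
```

Emit:
servo_tool:
  increments:
    - [0.032, -0.001, -0.036, 0, 0, 0, 0]
    - [0.064, -0.002, -0.072, 0, 0, 0, 0]
    - [0.096, -0.003, -0.108, 0, 0, 0, 0]
    - [0.128, -0.004, -0.144, 0, 0, 0, 0]
    - [0.16, -0.005, -0.18, 0, 0, 0, 0]

```text
time: 0.6
tool_pos: [0.2715, 0.296, 0.2119]
tcp_rot: [-1.556, 0.259, -0.258]
ft_force: [0.8, 0.8, 0.2]
gripper_width: 0.0124
```

Emit:
servo_tool:
  increments:
    - [0.032, -0.001, -0.036, 0, 0, 0, 0]
    - [0.064, -0.002, -0.072, 0, 0, 0, 0]
    - [0.096, -0.003, -0.108, 0, 0, 0, 0]
    - [0.128, -0.004, -0.144, 0, 0, 0, 0]
    - [0.16, -0.005, -0.18, 0, 0, 0, 0]

```text
time: 1.1
tool_pos: [0.3643, 0.0742, 0.2172]
tcp_rot: [-1.555, 0.259, -0.259]
ft_force: [0.7, -0.2, -0.6]
gripper_width: -0.0001
```

Emit:
servo_tool:
  increments:
    - [0.032, -0.003, -0.036, 0, 0, 0, 0]
    - [0.064, -0.006, -0.072, 0, 0, 0, 0]
    - [0.096, -0.009, -0.108, 0, 0, 0, 0]
    - [0.128, -0.012, -0.144, 0, 0, 0, 0]
    - [0.16, -0.015, -0.18, 0, 0, 0, 0]

```text
time: 1.6
tool_pos: [0.4577, -0.1473, 0.2323]
tcp_rot: [-1.555, 0.258, -0.258]
ft_force: [1.0, 0.8, -0.2]
gripper_width: -0.0003
```

```bash
cat > mv.py <<'E'
import sys
from h import *
from scipy.spatial.transform import Rotation as R
from fit import W
CP=[.5195,-.1804,.0527]
def go(P,yaw=None):
    s=sensors.observe(); M=R.from_rotvec(s["tcp_rot"]).as_matrix()
    d=M.T@(np.array(P)-s["tool_pos"])
    out="tool shift "+str(np.round(d,4))
    if yaw is not None:
        c,n=np.cos(yaw),np.sin(yaw)
        G=np.array([[c,0,-n],[n,0,c],[0,-1,0]])
        out+=" turn "+str(np.round((R.from_matrix(M.T@G)).as_rotvec(),4))
    print(out)
def L(x,y,z): return W(CP,[x,y,z])[0]
def local():
    s=sensors.observe(); d=np.array(s["tool_pos"])-[CP[0],CP[1],0]; c,n=np.cos(CP[2]),np.sin(CP[2])
    print("carton-frame tcp",np.round([c*d[0]+n*d[1],-n*d[0]+c*d[1],d[2]],4),"F",np.round(s["ft_force"],1),"t",s["time"])
E
python3 -c "
from mv import *
local();go(L(-.01,-.105,.235),.0527)"
```

```text
carton-frame tcp [-0.06    0.0363  0.2323] F [ 1.   0.8 -0.2] t 1.6
tool shift [ 0.099  -0.0027 -0.1125] turn [-7.000e-04 -3.814e-01  3.000e-04]
```

Emit:
servo_tool:
  increments:
    - [0.033, -0.001, -0.037, 0, -0.13, 0, 0]
    - [0.066, -0.002, -0.075, 0, -0.26, 0, 0]
    - [0.099, -0.003, -0.112, 0, -0.382, 0, 0]
    - [0.099, -0.003, -0.112, 0, -0.382, 0, 0]

```text
time: 2.0
tool_pos: [0.5138, -0.29, 0.2341]
tcp_rot: [-1.574, -0.036, 0.04]
ft_force: [-0.7, -0.4, 0.5]
gripper_width: -0.0001
```

```bash
python3 -c "
from mv import *
local();go(L(-.01,-.105,.092),.0527)
im=eyes.snapshot('scene');crop(im,150,160,290,290,5,'s1.png')
im=eyes.snapshot('top');crop(im,250,120,360,220,6,'t1.png',2)"
```

```text
carton-frame tcp [-0.0115 -0.1091  0.2341] F [-0.7 -0.4  0.5] t 2.0
tool shift [0.0019 0.142  0.0047] turn [ 0.0039 -0.0045 -0.0028]
```

View pics/s1.png

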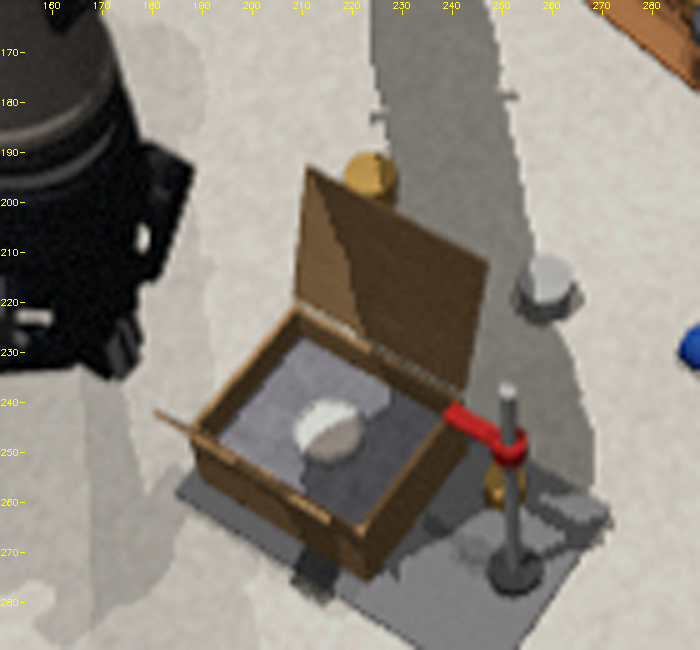

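View pics/t1.png

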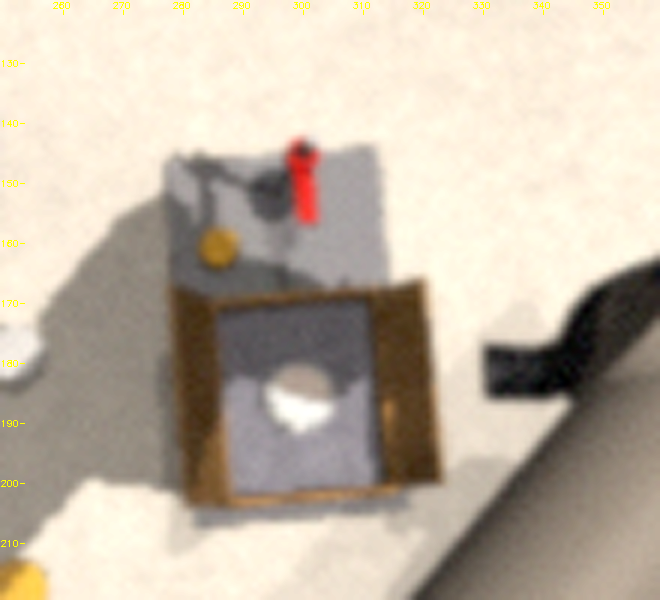

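Emit:
servo_tool:
  increments:
    - [0.002, 0.045, 0.005, 0.004, -0.004, -0.003, 0]
    - [0.002, 0.09, 0.005, 0.004, -0.004, -0.003, 0]
    - [0.002, 0.139, 0.005, 0.004, -0.004, -0.003, 0]
    - [0.002, 0.139, 0.005, 0.004, -0.004, -0.003, 0]

```text
time: 2.5
tool_pos: [0.5114, -0.2724, 0.0893]
tcp_rot: [-1.556, -0.037, 0.054]
ft_force: [-0.6, 1.1, -0.7]
gripper_width: 0.0
```

Emit:
servo_tool:
  increments:
    - [0, 0, 0.015, 0, 0, 0, 0]
    - [0, 0, 0.03, 0, 0, 0, 0]
    - [0, 0, 0.043, 0, 0, 0, 0]
    - [0, 0, 0.055, 0, 0, 0, 0]

```text
time: 2.9
tool_pos: [0.5146, -0.2228, 0.0984]
tcp_rot: [-1.567, -0.05, 0.041]
ft_force: [0.1, -0.3, 0.0]
gripper_width: 0.0
```

Emit:
servo_tool:
  increments:
    - [0, 0.002, 0.01, 0, 0, 0, 0]
    - [0, 0.005, 0.02, 0, 0, 0, 0]
    - [0, 0.01, 0.028, 0, 0, 0, 0]
    - [0, 0.015, 0.03, 0, 0, 0, 0]
    - [0, 0.02, 0.03, 0, 0, 0, 0]

```text
time: 3.4
tool_pos: [0.5116, -0.1936, 0.076]
tcp_rot: [-1.566, -0.046, 0.043]
ft_force: [0.1, 0.2, -0.2]
gripper_width: -0.0005
```

```bash
python3 -c "
from mv import *
local()
im=eyes.snapshot('scene');crop(im,150,160,290,290,5,'s2.png')"
```

```text
carton-frame tcp [-0.0086 -0.0128  0.076 ] F [ 0.1  0.2 -0.2] t 3.4
```

View pics/s2.png

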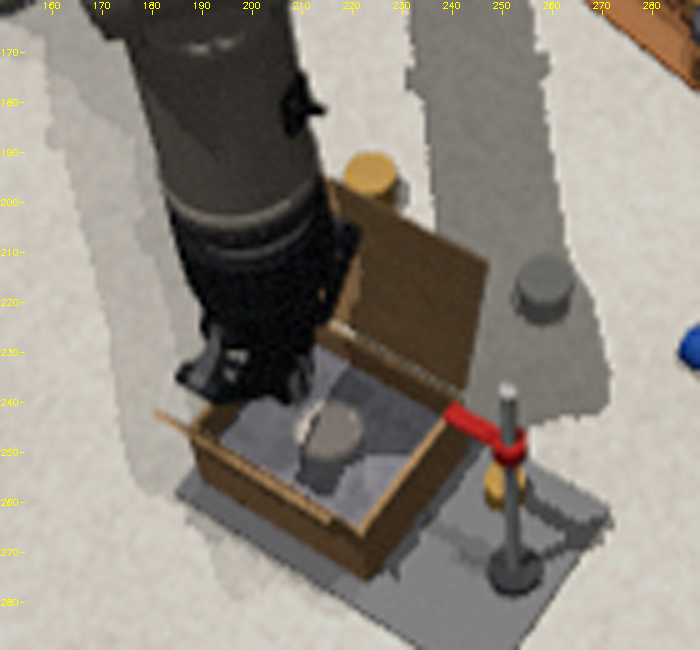

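```bash
python3 -c "
from mv import *
s=sensors.observe();print(s['tool_pos'],proj('scene',s['tool_pos']),proj('top',s['tool_pos']))
im=eyes.snapshot('top');crop(im,230,110,360,220,6,'t2.png',2)"
```

```text
[ 0.51091412 -0.19388543  0.07516161] [[208.85684363 242.77659137]] [[304.49252311 187.79498717]]
```

View pics/t2.png

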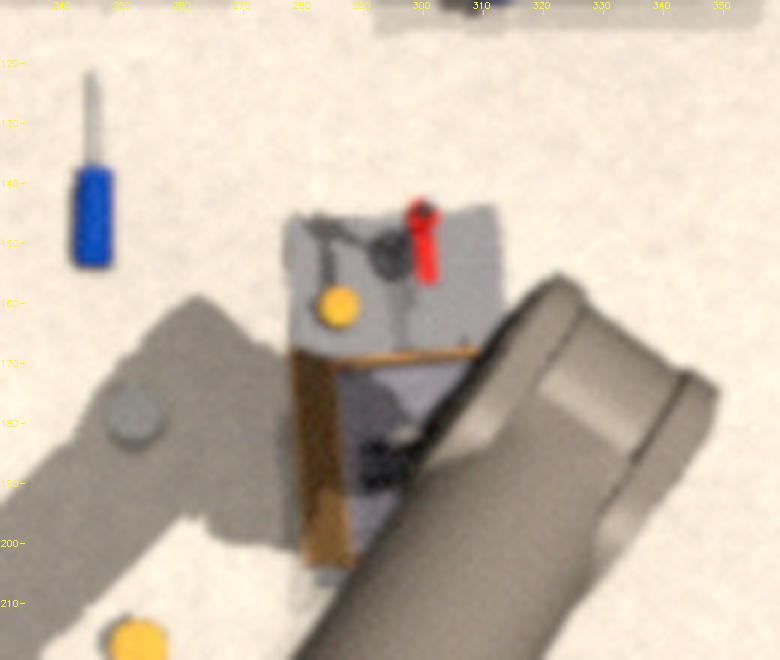

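```bash
python3 -c "
from mv import *
im=eyes.snapshot('scene');crop(im,175,215,250,280,10,'s3.png',2)
print(proj('scene',[L(-.058,-.05-.048*np.cos(np.pi-a),.0675+.048*np.sin(a)) for a in (1.8,2.,2.2,2.4)]))
for x in (-.058,.058): print(proj('scene',[L(x,-.05,.0675)]),proj('top',[L(x,-.05,.0675)]))"
```

```text
[[181.75356097 239.89218952]
 [179.72852472 242.97898997]
 [178.00676997 246.18017218]
 [176.66649728 249.35109453]]
[[187.12894884 245.53458184]] [[316.04969552 201.29606947]]
[[220.59515547 266.52161448]] [[313.3763814  167.74960915]]
```

View pics/s3.png

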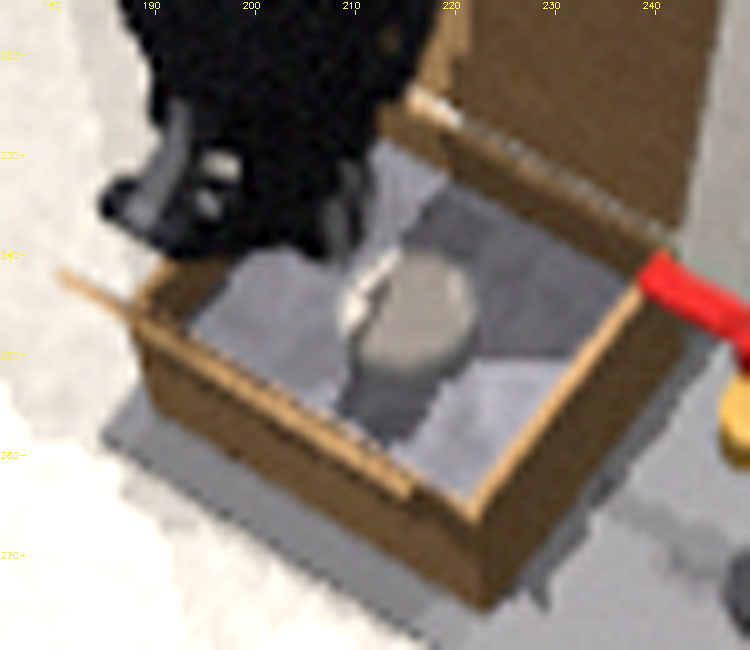

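```bash
python3 -c "
from mv import *
print(proj('scene',[.5138,-.29,.2341]),proj('top',[.5138,-.29,.2341]))
s=sensors.observe();p=s['tool_pos'];M=R.from_rotvec(s['tcp_rot']).as_matrix();print(p,M.round(3))
for n in('scene','top'):
  print(n,proj(n,[p+M@np.array([a,b,c]) for a,b,c in((0,0,0),(.011,0,.014),(.011,0,-.014),(-.011,0,.014),(-.011,0,-.014),(.0,-.073,.0),(.0,-.073,.042),(.0,-.073,-.042),(.038,-.073,0),(-.038,-.073,0))]).round(1).tolist())
im=eyes.snapshot('scene');crop(im,120,120,260,270,5,'s3b.png',3)"
```

```text
[[174.833439   238.52587648]] [[342.95675677 183.17182277]]
[ 0.5112325  -0.1946113   0.07608001] [[ 0.998  0.002 -0.055]
 [ 0.055  0.004  0.998]
 [ 0.002 -1.     0.004]]
scene [[208.7, 242.9], [215.0, 241.0], [208.8, 248.6], [208.7, 237.3], [202.5, 244.7], [205.5, 228.9], [215.3, 217.6], [195.4, 240.8], [217.2, 235.8], [194.2, 222.2]]
top [[304.7, 187.7], [300.4, 184.8], [308.6, 184.2], [300.9, 191.2], [309.1, 190.6], [307.7, 186.4], [294.8, 187.3], [320.6, 185.4], [306.8, 174.7], [308.7, 198.1]]
```

View pics/s3b.png

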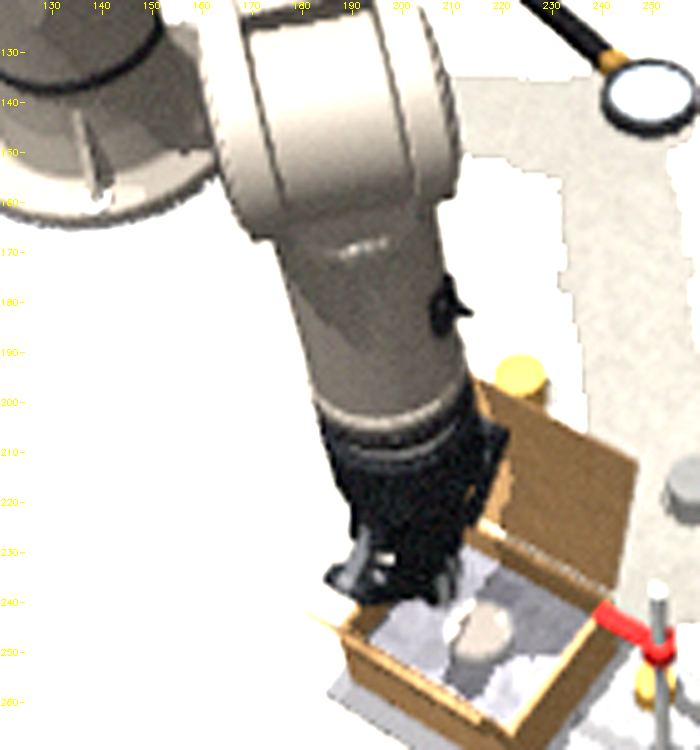

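Emit:
servo_tool:
  increments:
    - [0, -0.03, 0, 0, 0, 0, 0]
    - [0, -0.06, 0, 0, 0, 0, 0]
    - [0, -0.06, -0.05, 0, 0, 0, 0]
    - [0, -0.06, -0.1, 0, 0, 0, 0]
    - [0, -0.06, -0.1, 0, 0, 0, 0]

```text
time: 4.1
tool_pos: [0.5136, -0.3056, 0.1375]
tcp_rot: [-1.577, -0.035, 0.032]
ft_force: [-1.8, -0.9, 0.3]
gripper_width: -0.0005
```

Emit:
servo_tool:
  increments:
    - [0, 0.03, 0, 0, 0, 0, 0]
    - [0, 0.06, 0, 0, 0, 0, 0]
    - [0, 0.07, 0, 0, 0, 0, 0]
    - [0, 0.07, 0, 0, 0, 0, 0]

```text
time: 4.5
tool_pos: [0.5162, -0.2931, 0.0647]
tcp_rot: [-1.565, -0.043, 0.044]
ft_force: [0.3, 1.2, -0.4]
gripper_width: 0.0001
```

```bash
python3 -c "
from mv import *
local()
s=sensors.observe();p=s['tool_pos'];print(proj('scene',p),proj('top',p))
im=eyes.snapshot('scene');crop(im,130,180,260,290,6,'s4.png',2.5)
im=eyes.snapshot('top');crop(im,260,120,370,220,6,'t4.png',2)"
```

```text
carton-frame tcp [-0.0093 -0.1124  0.0647] F [ 0.3  1.2 -0.4] t 4.5
[[186.30330457 272.3128765 ]] [[332.82384145 185.93526205]]
```

View pics/s4.png

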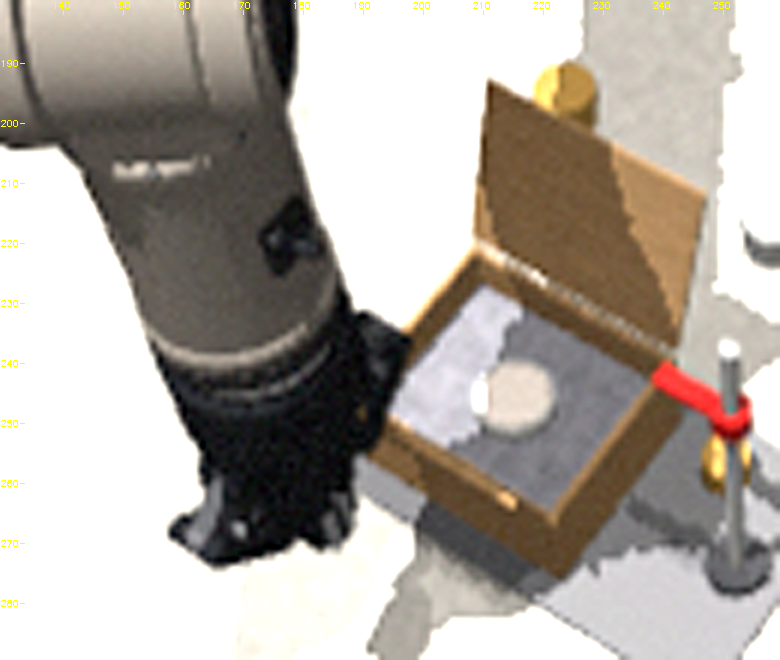

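View pics/t4.png

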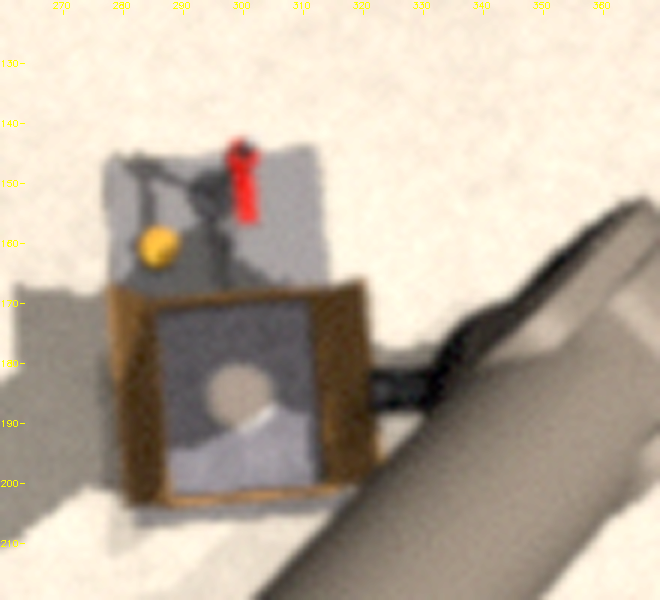

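Emit:
servo_tool:
  increments:
    - [0, -0.016, 0.01, 0, 0, 0, 0]
    - [0, -0.016, 0.025, 0, 0, 0, 0]
    - [0, -0.016, 0.04, 0, 0, 0, 0]
    - [0, -0.016, 0.05, 0, 0, 0, 0]
    - [0, -0.016, 0.05, 0, 0, 0, 0]

```text
time: 5.1
tool_pos: [0.5163, -0.2423, 0.085]
tcp_rot: [-1.566, -0.052, 0.041]
ft_force: [-0.3, 0.4, 2.8]
gripper_width: 0.0
```

```bash
python3 -c "
from mv import *
local()
s=sensors.observe();p=s['tool_pos'];print(proj('scene',p),proj('top',p))
im=eyes.snapshot('scene');crop(im,130,180,260,290,6,'s5.png',2.5)
im=eyes.snapshot('top');crop(im,260,120,370,220,6,'t5.png',2)"
```

```text
carton-frame tcp [-0.0065 -0.0616  0.085 ] F [-0.3  0.4  2.8] t 5.1
[[198.12936031 254.81534062]] [[319.05990856 185.79361651]]
```

View pics/s5.png

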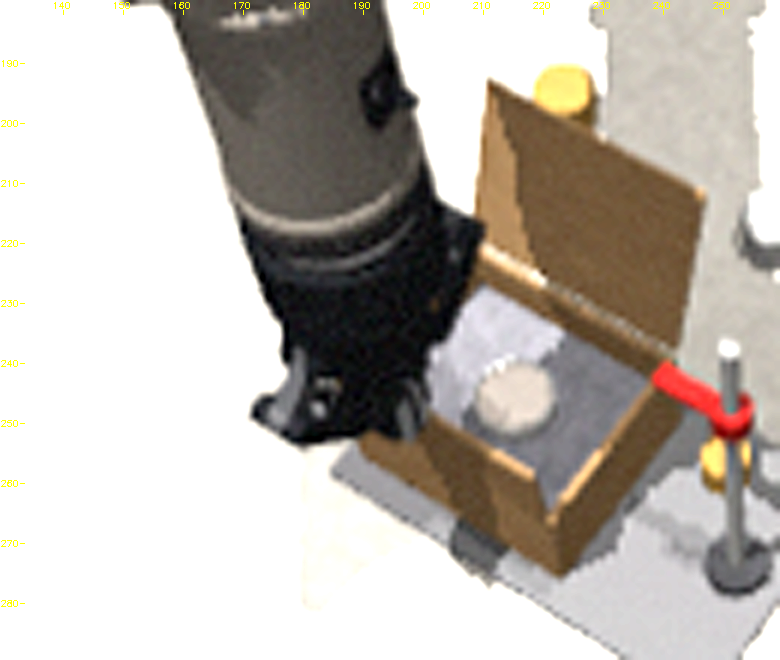

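View pics/t5.png

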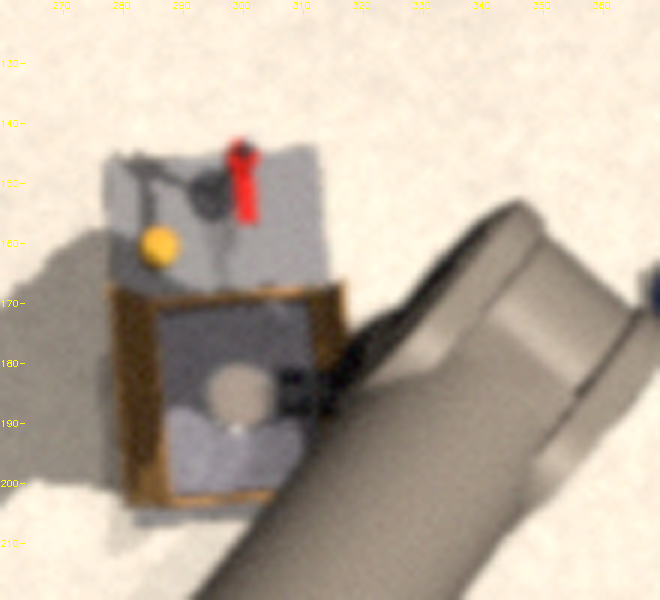

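Emit:
servo_tool:
  increments:
    - [0, 0, 0.012, 0, 0, 0, 0]
    - [0, 0, 0.024, 0, 0, 0, 0]
    - [0, 0.0, 0.036, 0, 0, 0, 0]
    - [0, 0.004, 0.043, 0, 0, 0, 0]
    - [0, 0.006, 0.043, 0, 0, 0, 0]

```text
time: 5.7
tool_pos: [0.5117, -0.1979, 0.0755]
tcp_rot: [-1.563, -0.047, 0.046]
ft_force: [-0.0, 1.1, 2.1]
gripper_width: -0.0
```

```bash
python3 -c "
from mv import *
local()
im=eyes.snapshot('scene');crop(im,130,180,260,290,6,'s6.png',2.5)"
```

```text
carton-frame tcp [-0.0087 -0.0171  0.0755] F [-0.   1.1  2.1] t 5.7
```

View pics/s6.png

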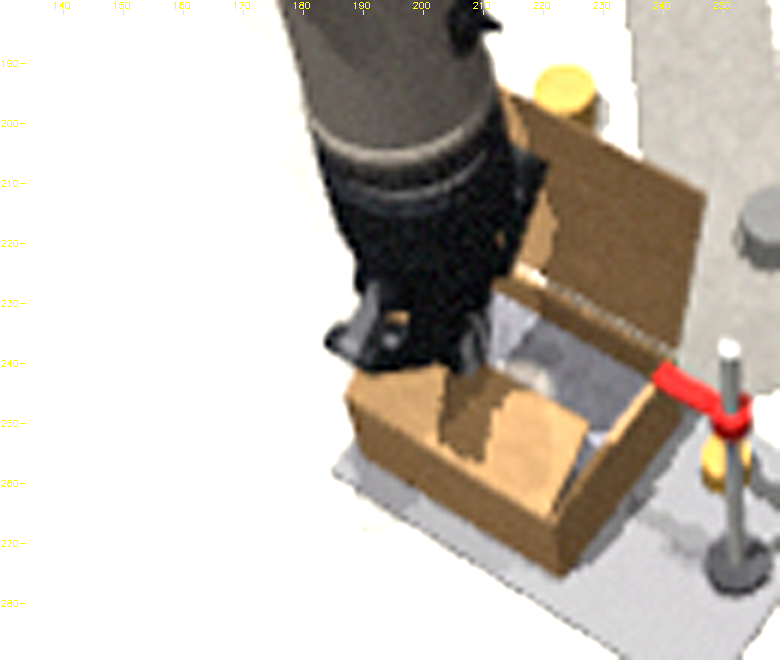

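Emit:
servo_tool:
  increments:
    - [0, 0.004, 0, 0, 0, 0, 0]
    - [0, 0.008, 0, 0, 0, 0, 0]
    - [0, 0.012, 0, 0, 0, 0, 0]
    - [0, 0.014, 0, 0, 0, 0, 0]
    - [0, 0.014, 0, 0, 0, 0, 0]

```text
time: 6.25
tool_pos: [0.5118, -0.201, 0.0621]
tcp_rot: [-1.566, -0.045, 0.042]
ft_force: [0.1, -0.2, 0.0]
gripper_width: -0.0
```

```bash
python3 -c "
from mv import *
local()
im=eyes.snapshot('scene');crop(im,170,200,260,290,8,'s7.png',2.5)"
```

```text
carton-frame tcp [-0.0088 -0.0202  0.0621] F [ 0.1 -0.2  0. ] t 6.25
```

View pics/s7.png

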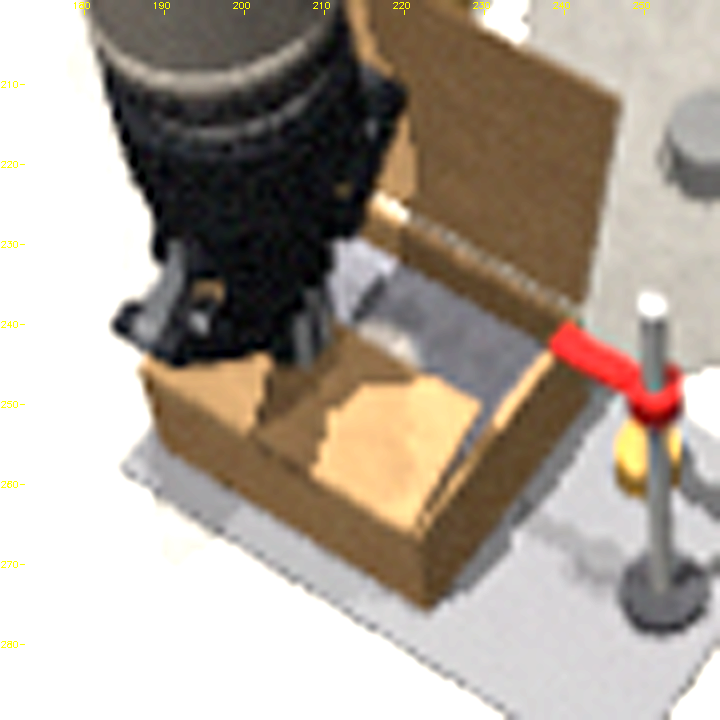

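Emit:
servo_tool:
  increments:
    - [0, 0.002, 0, 0, 0, 0, 0]
    - [0, 0.004, 0, 0, 0, 0, 0]
    - [0, 0.006, 0, 0, 0, 0, 0]
    - [0, 0.006, 0, 0, 0, 0, 0]

```text
time: 6.7
tool_pos: [0.5121, -0.2007, 0.0563]
tcp_rot: [-1.566, -0.046, 0.042]
ft_force: [-0.1, 0.5, 0.1]
gripper_width: 0.0003
```

```bash
python3 -c "
from mv import *
local()
im=eyes.snapshot('scene');crop(im,170,200,260,290,8,'s8.png',2.5)
for a in (0,.1,.2,.3):print(a,proj('scene',[L(.058,-.05+.048*np.cos(a),.0675+.048*np.sin(a)),L(.058,-.05,.0675)]).round(1).tolist())"
```

```text
carton-frame tcp [-0.0084 -0.0199  0.0563] F [-0.1  0.5  0.1] t 6.7
0 [[231.1, 253.0], [220.6, 266.5]]
0.1 [[230.9, 252.3], [220.6, 266.5]]
0.2 [[230.7, 251.6], [220.6, 266.5]]
0.3 [[230.3, 251.1], [220.6, 266.5]]
```

View pics/s8.png

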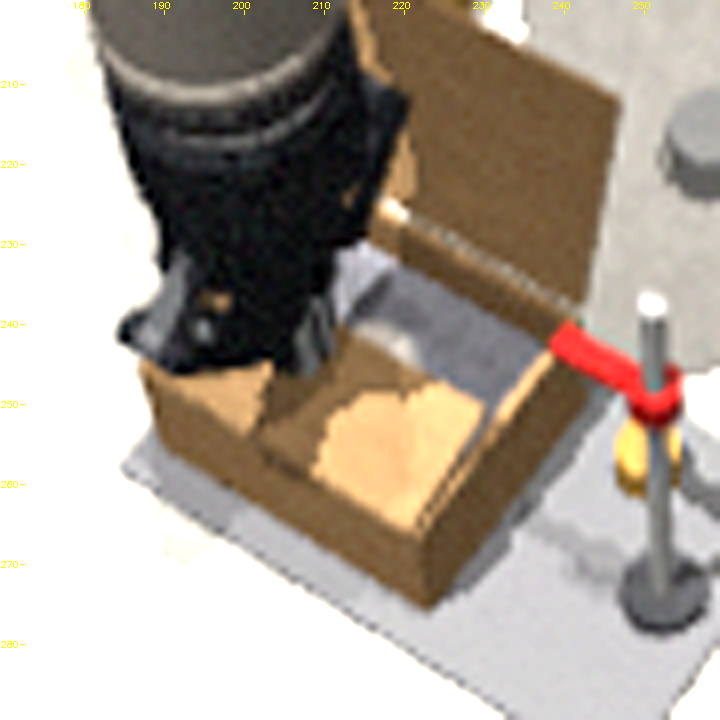

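Emit:
servo_tool:
  increments:
    - [0, 0.003, 0, 0, 0, 0, 0]
    - [0, 0.006, 0, 0, 0, 0, 0]
    - [0, 0.008, 0, 0, 0, 0, 0]
    - [0, 0.008, 0, 0, 0, 0, 0]

```text
time: 7.15
tool_pos: [0.512, -0.2006, 0.0482]
tcp_rot: [-1.566, -0.046, 0.043]
ft_force: [0.4, 0.3, -1.0]
gripper_width: 0.0002
```

```bash
python3 -c "
from mv import *
local()
im=eyes.snapshot('scene');crop(im,170,200,260,290,8,'s9.png',2.5)"
```

```text
carton-frame tcp [-0.0086 -0.0198  0.0482] F [ 0.4  0.3 -1. ] t 7.15
```

View pics/s9.png

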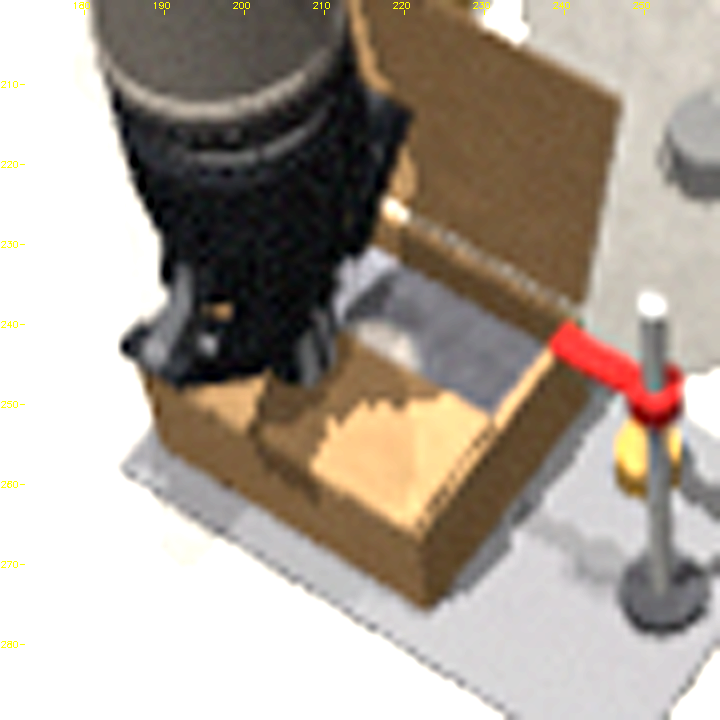

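```bash
python3 -c "
from mv import *
p=back('scene',(207.5,247.5),.069);d=p-[CP[0],CP[1],0];print(p,d)
print(proj('scene',sensors.observe()['tool_pos']))
im=eyes.snapshot('scene');crop(im,185,220,230,265,16,'s9b.png',3.5)"
```

```text
[ 0.51477204 -0.20510215  0.069     ] [-0.00472796 -0.02470215  0.069     ]
[[208.60880141 249.48545561]]
```

View pics/s9b.png

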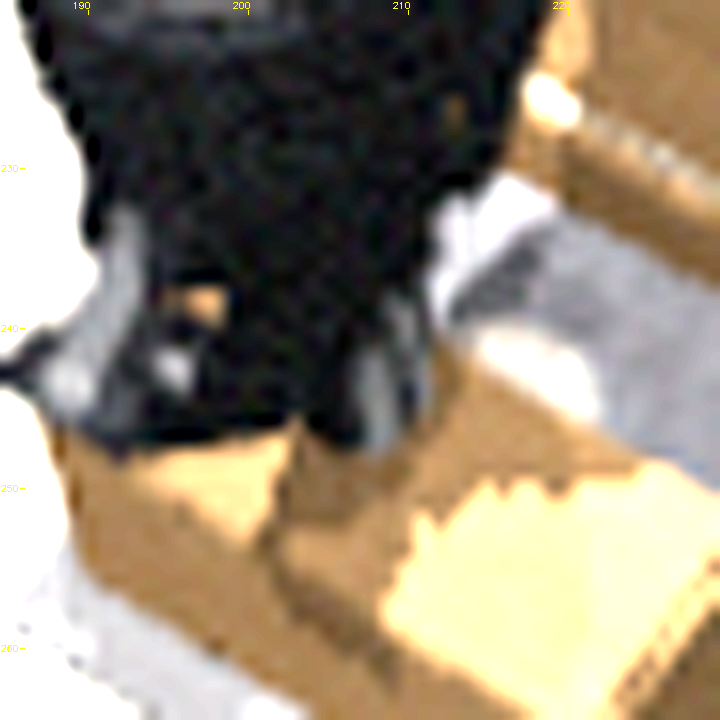

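Emit:
servo_tool:
  increments:
    - [0, 0.002, 0, 0, 0, 0, 0]
    - [0, 0.004, 0, 0, 0, 0, 0]
    - [0, 0.004, 0, 0, 0, 0, 0]

```text
time: 7.55
tool_pos: [0.5125, -0.2009, 0.0451]
tcp_rot: [-1.566, -0.047, 0.041]
ft_force: [-0.5, 0.6, 4.8]
gripper_width: -0.0002
```

Emit:
servo_tool:
  increments:
    - [0, -0.048, 0, 0, 0, 0, 0]
    - [0, -0.096, 0, 0, 0, 0, 0]
    - [-0.005, -0.144, 0, 0, 0, 0, 0]
    - [-0.01, -0.19, 0.02, 0, 0, 0, 0]
    - [-0.02, -0.19, 0.065, 0, 0, 0, 0]

```text
time: 8.05
tool_pos: [0.4917, -0.1445, 0.2417]
tcp_rot: [-1.574, -0.05, 0.023]
ft_force: [1.0, 1.4, 0.4]
gripper_width: 0.0002
```

Emit:
servo_tool:
  increments:
    - [0, 0, 0.045, 0, 0, 0, 0]
    - [0, 0, 0.082, 0, 0, 0, 0]
    - [0, 0, 0.082, 0, 0, 0, 0]

```text
time: 8.35
tool_pos: [0.4836, -0.048, 0.2346]
tcp_rot: [-1.561, -0.056, 0.052]
ft_force: [-0.1, 1.0, -0.4]
gripper_width: -0.0002
```

```bash
python3 -c "
from mv import *
local();go(L(-.03,.125,.12),.0527)
im=eyes.snapshot('scene');crop(im,150,130,290,290,5,'s10.png',2)"
```

```text
carton-frame tcp [-0.0289  0.1341  0.2346] F [-0.1  1.  -0.4] t 8.35
tool shift [-0.0016  0.1145 -0.0102] turn [-0.0091  0.0158  0.0025]
```

View pics/s10.png

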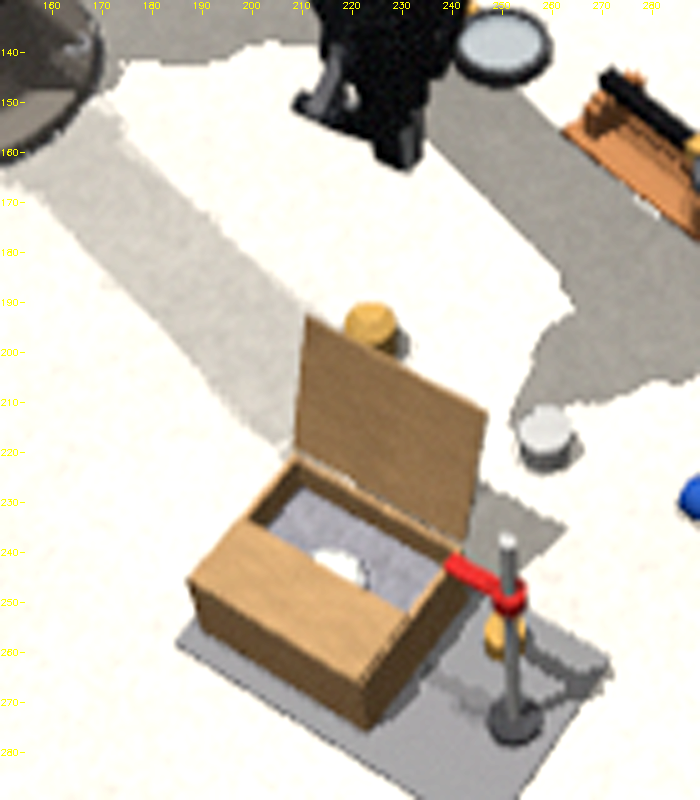

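Emit:
servo_tool:
  increments:
    - [0, 0.045, -0.005, -0.009, 0.016, 0, 0]
    - [0, 0.09, -0.005, -0.009, 0.016, 0, 0]
    - [0, 0.114, -0.005, -0.009, 0.016, 0, 0]
    - [0, 0.114, -0.005, -0.009, 0.016, 0, 0]

```text
time: 8.8
tool_pos: [0.4804, -0.0617, 0.1177]
tcp_rot: [-1.576, -0.025, 0.034]
ft_force: [-0.1, -0.4, -0.0]
gripper_width: 0.0001
```

Emit:
servo_tool:
  increments:
    - [0, 0, -0.02, 0, 0, 0, 0]
    - [0, 0, -0.04, 0, 0, 0, 0]
    - [0, 0, -0.055, 0, 0, 0, 0]
    - [0, 0, -0.065, 0, 0, 0, 0]
    - [0, 0, -0.065, 0, 0, 0, 0]

```text
time: 9.3
tool_pos: [0.4874, -0.1283, 0.1229]
tcp_rot: [-1.577, -0.033, 0.024]
ft_force: [0.6, 1.1, -0.2]
gripper_width: 0.0002
```

```bash
python3 -c "
from mv import *
local();go(L(-.03,.02,.115),.0527)
im=eyes.snapshot('scene');crop(im,150,130,290,290,5,'s11.png',2)"
```

```text
carton-frame tcp [-0.0293  0.0537  0.1229] F [ 0.6  1.1 -0.2] t 9.3
tool shift [-0.0001  0.0081 -0.0337] turn [ 0.0069 -0.0165  0.0054]
```

View pics/s11.png

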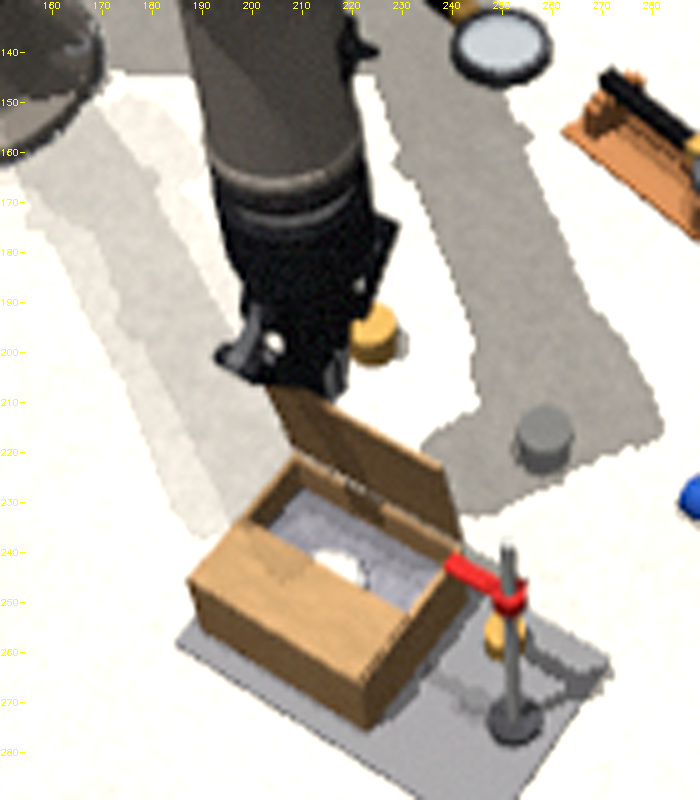

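Emit:
servo_tool:
  increments:
    - [0, 0.002, -0.015, 0, -0.016, 0, 0]
    - [0, 0.006, -0.03, 0, -0.016, 0, 0]
    - [0, 0.015, -0.045, 0, -0.016, 0, 0]
    - [0, 0.027, -0.058, 0, -0.016, 0, 0]
    - [0, 0.035, -0.064, 0, -0.016, 0, 0]

```text
time: 9.85
tool_pos: [0.4896, -0.1897, 0.0865]
tcp_rot: [-1.575, -0.047, 0.042]
ft_force: [-0.1, 1.0, 0.6]
gripper_width: -0.0
```

Emit:
servo_tool:
  increments:
    - [0, 0.008, -0.006, 0, 0, 0, 0]
    - [0, 0.016, -0.011, 0, 0, 0, 0]
    - [0, 0.022, -0.013, 0, 0, 0, 0]
    - [0, 0.022, -0.013, 0, 0, 0, 0]

```text
time: 10.25
tool_pos: [0.4896, -0.2023, 0.0639]
tcp_rot: [-1.575, -0.045, 0.043]
ft_force: [0.1, 0.8, -0.2]
gripper_width: -0.0002
```

```bash
python3 -c "
from mv import *
local()
im=eyes.snapshot('scene');crop(im,150,160,290,290,5,'s12.png',2)"
```

```text
carton-frame tcp [-0.031  -0.0203  0.0639] F [ 0.1  0.8 -0.2] t 10.25
```

View pics/s12.png

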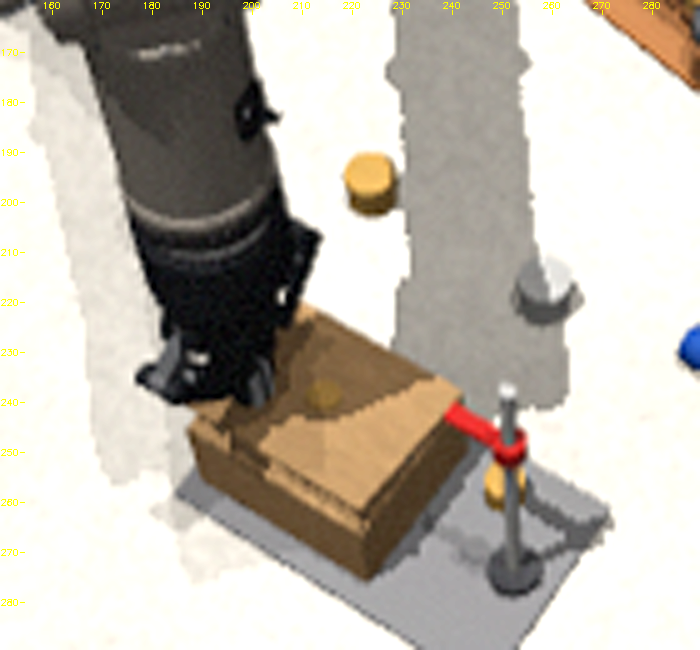

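Both flaps are nearly shut, with the seal visible at about (214,238) in shadow. I'll press down until a force shows.

Emit:
servo_tool:
  increments:
    - [0, 0.003, 0, 0, 0, 0, 0]
    - [0, 0.006, 0, 0, 0, 0, 0]
    - [0, 0.009, 0, 0, 0, 0, 0]
    - [0, 0.009, 0, 0, 0, 0, 0]

```text
time: 10.7
tool_pos: [0.49, -0.2023, 0.0554]
tcp_rot: [-1.575, -0.046, 0.042]
ft_force: [-0.7, -0.4, -0.4]
gripper_width: -0.0001
```

Emit:
servo_tool:
  increments:
    - [0, 0.002, 0, 0, 0, 0, 0]
    - [0, 0.004, 0, 0, 0, 0, 0]
    - [0, 0.004, 0, 0, 0, 0, 0]
    - [0, 0.004, 0, 0, 0, 0, 0]

```text
time: 11.1
tool_pos: [0.4902, -0.2026, 0.0517]
tcp_rot: [-1.575, -0.046, 0.042]
ft_force: [-0.1, -0.4, 0.3]
gripper_width: -0.0
```

Emit:
servo_tool:
  increments:
    - [0, 0.002, 0, 0, 0, 0, 0]
    - [0, 0.004, 0, 0, 0, 0, 0]
    - [0, 0.004, 0, 0, 0, 0, 0]

```text
time: 11.4
tool_pos: [0.4907, -0.2028, 0.0497]
tcp_rot: [-1.574, -0.047, 0.041]
ft_force: [-3.6, 2.0, 12.3]
gripper_width: 0.0004
```

```bash
python3 -c "
from mv import *
local()
im=eyes.snapshot('scene');crop(im,170,200,260,290,8,'s13.png',2)"
```

```text
carton-frame tcp [-0.03   -0.0209  0.0497] F [-3.6  2.  12.3] t 11.4
```

View pics/s13.png

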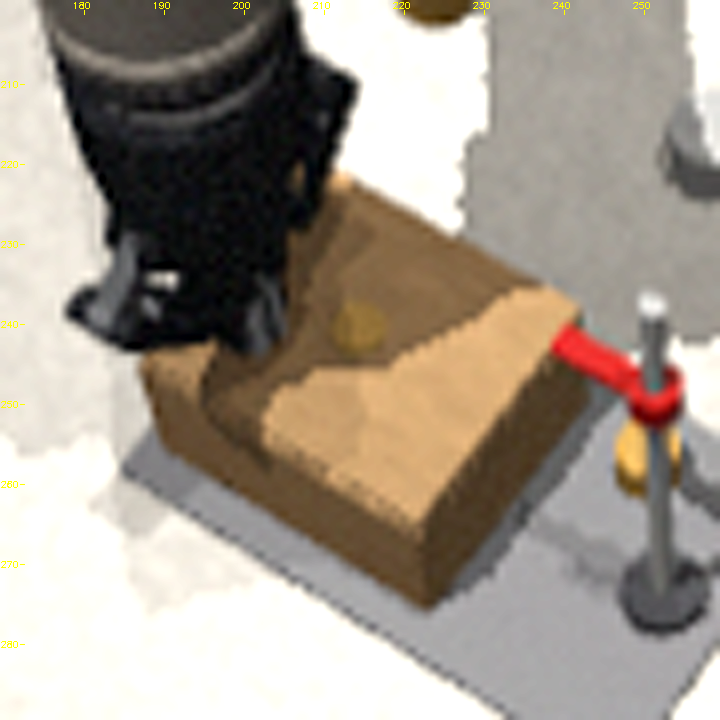

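Emit:
servo_tool:
  increments:
    - [0, -0.048, 0, 0, 0, 0, 0]
    - [0, -0.096, 0, 0, 0, 0, 0]
    - [0, -0.13, 0.03, 0, 0, 0, 0.0854]
    - [0, -0.14, 0.075, 0, 0, 0, 0.0854]
    - [0, -0.15, 0.12, 0, 0, 0, 0.0854]

```text
time: 11.95
tool_pos: [0.4836, -0.0817, 0.1987]
tcp_rot: [-1.575, -0.047, 0.037]
ft_force: [0.2, 0.8, -0.2]
gripper_width: 0.0431
```

Emit:
servo_tool:
  increments:
    - [0, 0, 0.048, 0, 0, 0, 0.0854]
    - [0, 0, 0.096, 0, 0, 0, 0.0854]
    - [0, 0, 0.144, 0, 0.08, 0, 0.0854]
    - [0, 0, 0.192, 0, 0.16, 0, 0.0854]
    - [0, 0, 0.24, 0, 0.25, 0, 0.0854]

```text
time: 12.45
tool_pos: [0.4691, 0.1594, 0.1962]
tcp_rot: [-1.569, 0.152, -0.158]
ft_force: [1.4, -0.2, 0.0]
gripper_width: 0.0856
```

```bash
python3 -c "
from mv import *
local();go([.4768,.2297,.15],-.195)
im=eyes.snapshot('scene');crop(im,170,90,310,290,4,'s14.png',2)
im=eyes.snapshot('top');crop(im,150,130,330,230,4,'t14.png',2)"
```

```text
carton-frame tcp [-0.0324  0.342   0.1962] F [ 1.4 -0.2  0. ] t 12.45
tool shift [-0.0064  0.0459  0.0706] turn [ 0.0032 -0.0023  0.0044]
```

View pics/s14.png

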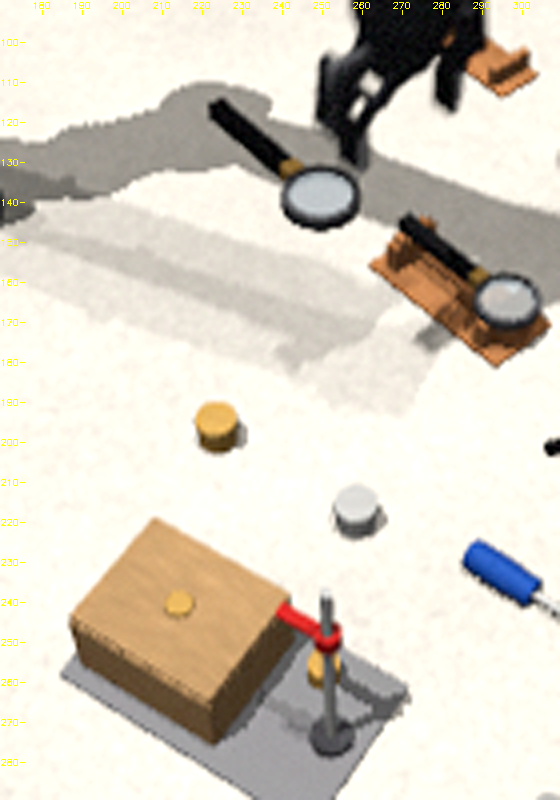

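View pics/t14.png

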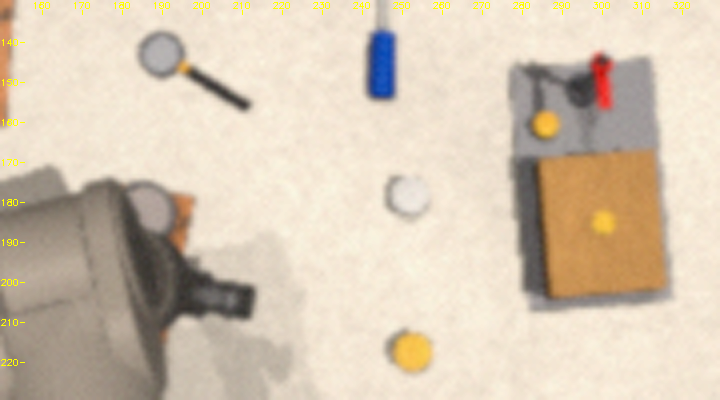

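```bash
python3 -c "
from mv import *
s=sensors.observe();p=s['tool_pos'];M=R.from_rotvec(s['tcp_rot']).as_matrix()
for d in (0,.013,.025,.036): print(d,proj('scene',[p+M@np.array([0,-d,e]) for e in(-.05,.05)]).round(1).tolist())
print('seal',back('scene',(214,240),.077),back('top',(300.5,185),.077),L(0,0,.077))
im=eyes.snapshot('scene');crop(im,235,85,300,145,11,'s15.png',2.5)"
```

```text
0 [[259.8, 139.0], [283.3, 123.1]]
0.013 [[259.8, 135.8], [283.4, 119.9]]
0.025 [[259.8, 132.8], [283.6, 116.9]]
0.036 [[259.8, 130.0], [283.8, 114.0]]
seal [ 0.51756239 -0.1794707   0.077     ] [ 0.52061971 -0.18024527  0.077     ] [ 0.5195 -0.1804  0.077 ]
```

View pics/s15.png

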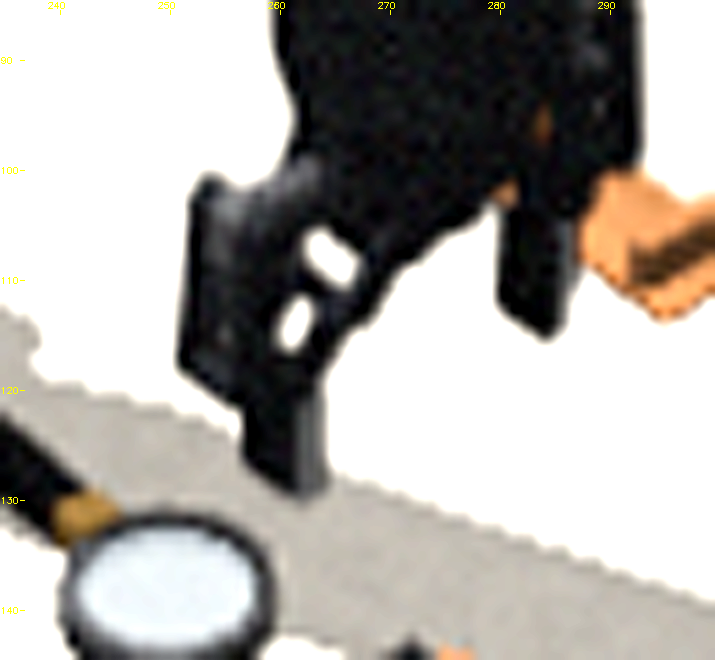

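Emit:
servo_tool:
  increments:
    - [-0.003, 0.02, 0.035, 0, 0, 0, 0.0854]
    - [-0.006, 0.05, 0.07, 0, 0, 0.004, 0.0854]
    - [-0.006, 0.095, 0.07, 0, 0, 0.004, 0.0854]
    - [-0.006, 0.131, 0.07, 0, 0, 0.004, 0.0854]
    - [-0.006, 0.131, 0.07, 0, 0, 0.004, 0.0854]

```text
time: 13.1
tool_pos: [0.4732, 0.2233, 0.0599]
tcp_rot: [-1.577, 0.161, -0.146]
ft_force: [-1.6, -0.1, -0.1]
gripper_width: 0.0854
```

```bash
python3 -c "
from mv import *
go([.4768,.2297,.0],-.195);s=sensors.observe();print(s['tool_pos'],s['ft_force'])
im=eyes.snapshot('scene');crop(im,235,100,315,190,8,'s16.png',2.5)
im=eyes.snapshot('top');crop(im,140,150,230,240,6,'t16.png',2.5)"
```

```text
tool shift [0.0028 0.0598 0.0078] turn [ 0.0127 -0.0003 -0.0085]
[0.47317976 0.22325669 0.05990567] [-1.59841882 -0.08925604 -0.10643909]
```

View pics/s16.png

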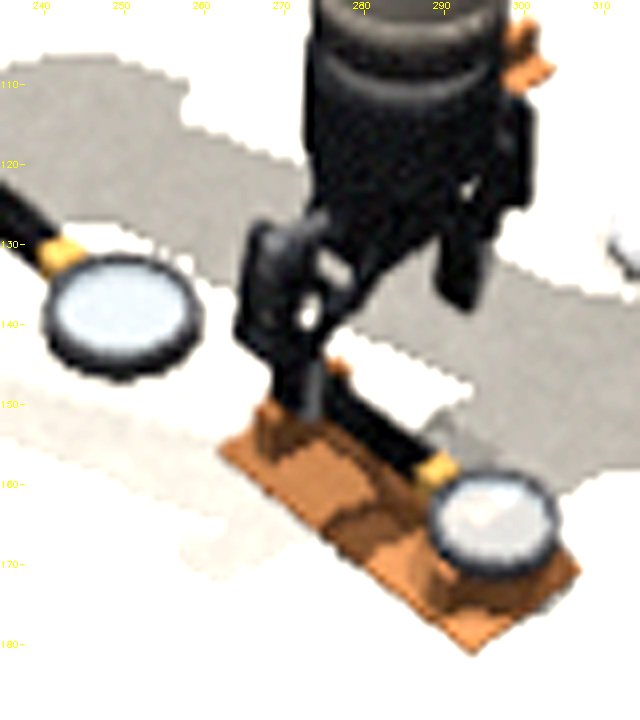

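View pics/t16.png

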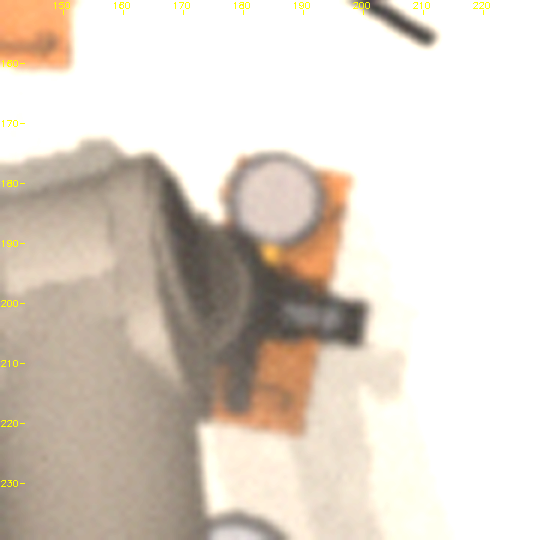

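Emit:
servo_tool:
  increments:
    - [0.002, 0.02, 0.004, 0, 0, 0, 0.0854]
    - [0.002, 0.04, 0.004, 0, 0, 0, 0.0854]
    - [0.002, 0.058, 0.004, 0, 0, 0, 0.0854]
    - [0.002, 0.06, 0.004, 0, 0, 0, 0.0854]
    - [0.002, 0.06, 0.004, 0, 0, 0, 0.0854]

```text
time: 13.7
tool_pos: [0.482, 0.2301, 0.0067]
tcp_rot: [-1.568, 0.151, -0.155]
ft_force: [-0.0, 0.6, 0.6]
gripper_width: 0.0853
```

```bash
python3 -c "
from mv import *
go([.4768,.2297,.0],-.195);s=sensors.observe();print(s['tool_pos'],s['ft_force'])
im=eyes.snapshot('scene');crop(im,245,100,315,190,8,'s17.png',3)"
```

```text
tool shift [-0.0051  0.0067 -0.0014] turn [0.0021 0.0006 0.0028]
[0.48204716 0.23012882 0.00667111] [-0.01807522  0.57213952  0.63691462]
```

View pics/s17.png

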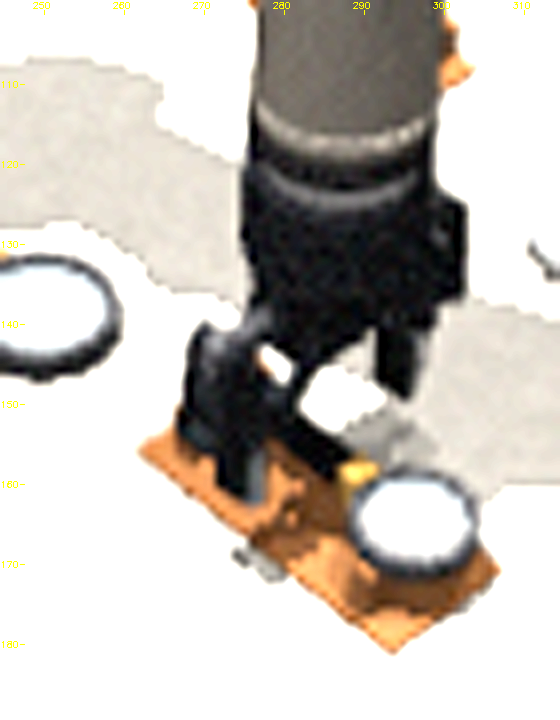

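Emit:
servo_tool:
  increments:
    - [-0.004, 0.006, -0.001, 0, 0, 0, 0.0854]
    - [-0.004, 0.006, -0.001, 0, 0, 0, 0.0854]
    - [-0.004, 0.006, -0.001, 0, 0, 0, 0.04]
    - [-0.004, 0.006, -0.001, 0, 0, 0, 0.0]
    - [-0.004, 0.006, -0.001, 0, 0, 0, 0.0]

```text
time: 14.25
tool_pos: [0.4763, 0.2298, -0.0011]
tcp_rot: [-1.569, 0.152, -0.152]
ft_force: [-0.5, -0.2, 0.2]
gripper_width: 0.0442
```

Emit:
servo_tool:
  increments:
    - [0, 0, 0, 0, 0, 0, 0]
    - [0, 0, 0, 0, 0, 0, 0]
    - [0, 0, 0, 0, 0, 0, 0]
    - [0, 0, 0, 0, 0, 0, 0]
    - [0, 0, 0, 0, 0, 0, 0]

```text
time: 14.75
tool_pos: [0.4763, 0.2299, -0.0011]
tcp_rot: [-1.569, 0.152, -0.152]
ft_force: [0.3, 0.4, 1.9]
gripper_width: 0.013
```

```bash
python3 -c "
from mv import *
s=sensors.observe();print(s['tool_pos'],s['ft_force'],s['gripper_width'])
im=eyes.snapshot('scene');crop(im,245,100,315,190,8,'s18.png',3)"
```

```text
[ 0.47633994  0.22985148 -0.00110983] [0.33307392 0.41839876 1.89073532] 0.01295856808278871
```

View pics/s18.png

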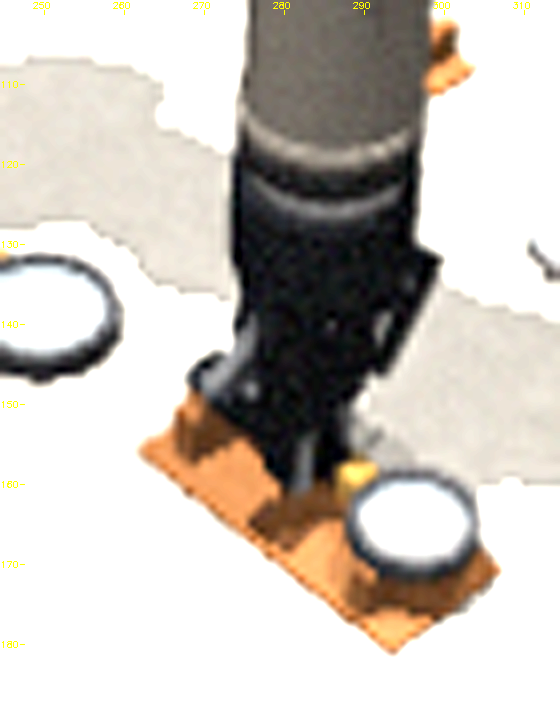

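Emit:
servo_tool:
  increments:
    - [0, -0.01, 0, 0, 0, 0, 0]
    - [0, -0.03, 0, 0, 0, 0, 0]
    - [0, -0.055, 0, 0, 0, 0, 0]
    - [0, -0.08, 0, 0, 0, 0, 0]
    - [0, -0.1, 0, 0, 0, 0, 0]

```text
time: 15.3
tool_pos: [0.4765, 0.23, 0.1005]
tcp_rot: [-1.569, 0.152, -0.153]
ft_force: [-0.1, 0.1, -0.9]
gripper_width: 0.013
```

Emit:
servo_tool:
  increments:
    - [0, -0.015, 0, 0, 0, 0, 0]
    - [0, -0.025, 0, 0, 0, 0, 0]
    - [0, -0.025, 0, 0, 0, 0, 0]
    - [0, -0.025, 0, 0, 0, 0, 0]

```text
time: 15.7
tool_pos: [0.4757, 0.2301, 0.1232]
tcp_rot: [-1.57, 0.153, -0.151]
ft_force: [0.2, 0.1, -0.5]
gripper_width: 0.0129
```

```bash
python3 -c "
from mv import *
s=sensors.observe();print(s['tool_pos'],s['ft_force'],s['gripper_width'],s['time'])
p=s['tool_pos'];M=R.from_rotvec(s['tcp_rot']).as_matrix()
for n in('scene','top'):print(proj(n,[p+M@np.array([.063,-.042-.003,0]),p+M@np.array([-.064,-.048,0])]))
im=eyes.snapshot('scene');crop(im,235,80,335,190,7,'s19.png',2.5)
im=eyes.snapshot('top');crop(im,140,150,230,240,8,'t19.png',2.5)"
```

```text
[0.47572221 0.23010339 0.12324748] [ 0.24271651  0.1148603  -0.49055819] 0.012936847509908927 15.7
[[299.66583363 137.26325655]
 [271.04539597 116.44733686]]
[[178.7814178  180.03093936]
 [171.14046688 219.39632135]]
```

View pics/s19.png

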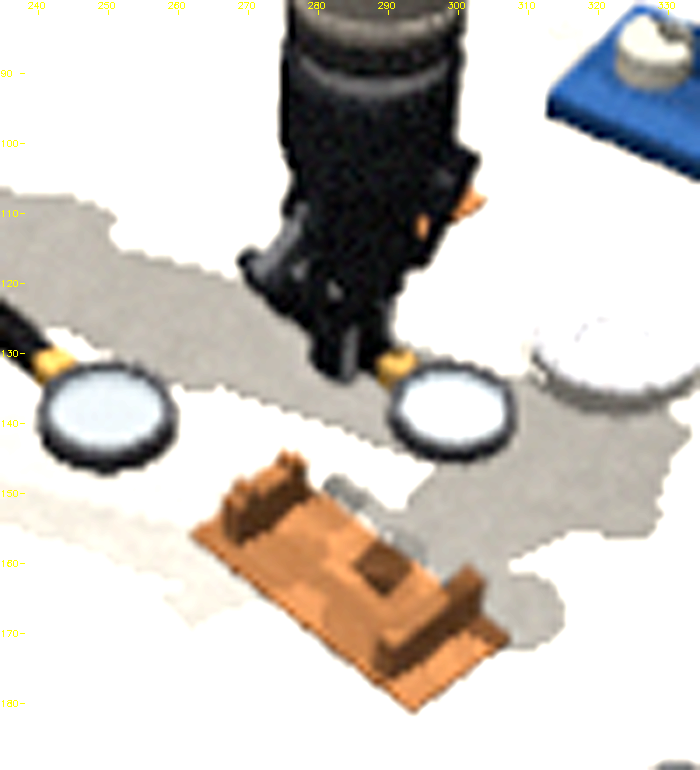

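View pics/t19.png

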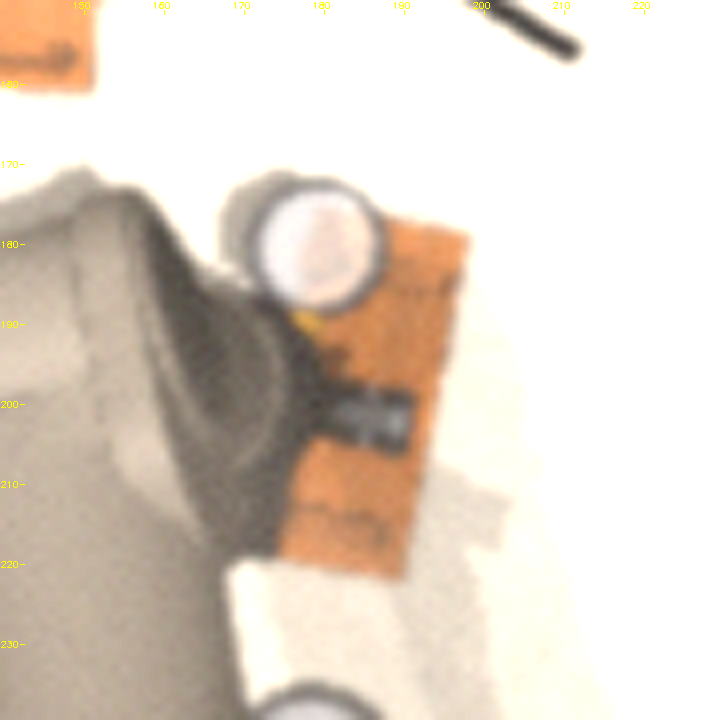

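```bash
python3 -c "
from mv import *
print('lens tri',tri((299,138.2),(179.3,180)))
for n,(u0,v0,u1,v1) in (('scene',(230,228,262,260)),('top',(286,135,312,165))):
  im=eyes.snapshot(n)[v0:v1,u0:u1,::-1]; k=11
  row=[]
  for h in (.150,.155,.160):
    c=np.clip(cv2.resize(im,None,fx=k,fy=k,interpolation=cv2.INTER_NEAREST)*1.6,0,255).astype(np.uint8)
    P=np.array([L(x,y,h+z) for x in(.091,.121) for y in(-.005,.005) for z in(-.002,.002)])
    q=cv2.convexHull(((proj(n,P)-[u0,v0]+.5)*k).astype(np.int32)); cv2.polylines(c,[q],True,(0,255,0),1)
    row.append(c[:,:250] if n=='scene' else c)
  cv2.imwrite('pics/ptr_%s.png'%n,np.hstack(row))
"
```

```text
lens tri [0.53736637 0.21661616 0.16544648]
```

View pics/ptr_scene.png

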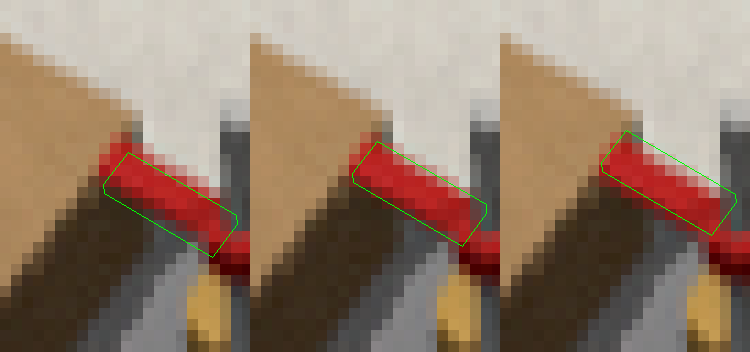

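View pics/ptr_top.png

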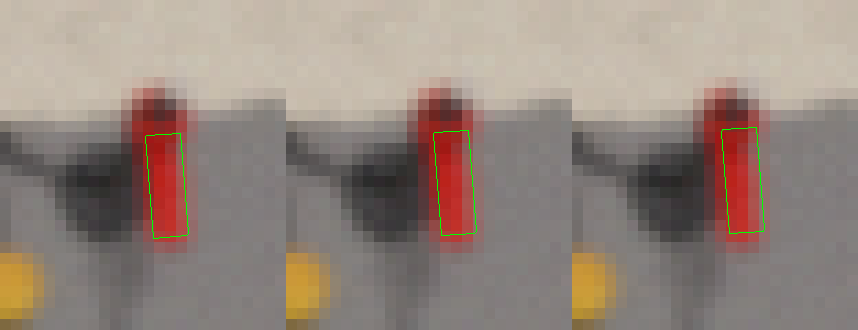

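Emit:
servo_tool:
  increments:
    - [0.003, 0, -0.02, 0, 0, 0, 0]
    - [0.008, 0, -0.055, 0, 0, 0, 0]
    - [0.014, 0, -0.095, 0, 0, 0, 0]
    - [0.02, 0, -0.135, 0, 0, 0, 0]
    - [0.026, 0, -0.175, 0, 0, 0, 0]

```text
time: 16.4
tool_pos: [0.4672, 0.0506, 0.1242]
tcp_rot: [-1.57, 0.154, -0.152]
ft_force: [0.9, 0.2, -1.1]
gripper_width: 0.0129
```

Emit:
servo_tool:
  increments:
    - [0.006, 0, -0.04, 0, 0, 0, 0]
    - [0.012, 0, -0.08, 0, 0, 0, 0]
    - [0.018, 0, -0.12, 0, 0, 0, 0]
    - [0.024, 0, -0.16, 0, 0, 0, 0]
    - [0.028, 0, -0.185, 0, 0, 0, 0]

```text
time: 16.9
tool_pos: [0.458, -0.1384, 0.1253]
tcp_rot: [-1.571, 0.157, -0.156]
ft_force: [-0.2, 0.6, -0.8]
gripper_width: 0.0127
```

Emit:
servo_tool:
  increments:
    - [0.003, 0, -0.02, 0, 0, 0, 0]
    - [0.005, 0, -0.034, 0, 0, 0, 0]
    - [0.005, 0.003, -0.034, 0, 0, 0, 0]
    - [0.005, 0.006, -0.034, 0, 0, 0, 0]
    - [0.005, 0.006, -0.034, 0, 0, 0, 0]

```text
time: 17.4
tool_pos: [0.4575, -0.1663, 0.1184]
tcp_rot: [-1.568, 0.153, -0.149]
ft_force: [0.0, -0.2, -1.1]
gripper_width: 0.0131
```

```bash
python3 -c "
from mv import *
s=sensors.observe();print(s['tool_pos'],s['tcp_rot'],s['gripper_width'],s['time'])
go([.4574,-.1681,.114],-.195)
p=s['tool_pos'];M=R.from_rotvec(s['tcp_rot']).as_matrix()
for n in('scene','top'):print(proj(n,p+M@np.array([.0633,-.042,0])))
im=eyes.snapshot('scene');crop(im,160,150,280,290,5,'s20.png',2)
im=eyes.snapshot('top');crop(im,260,125,350,215,8,'t20.png',2)"
```

```text
[ 0.45754153 -0.16628113  0.11839578] [-1.56840863  0.15289733 -0.14919339] 0.013071606755415762 17.4
tool shift [ 0.0002  0.0044 -0.0018] turn [ 0.0031  0.0027 -0.0021]
[[211.77102341 223.89245625]]
[[302.93787816 183.55849494]]
```

View pics/s20.png

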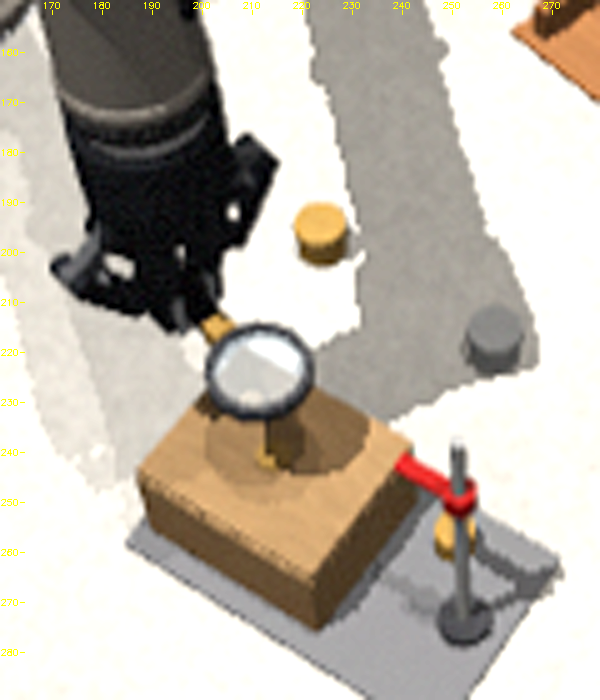

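View pics/t20.png

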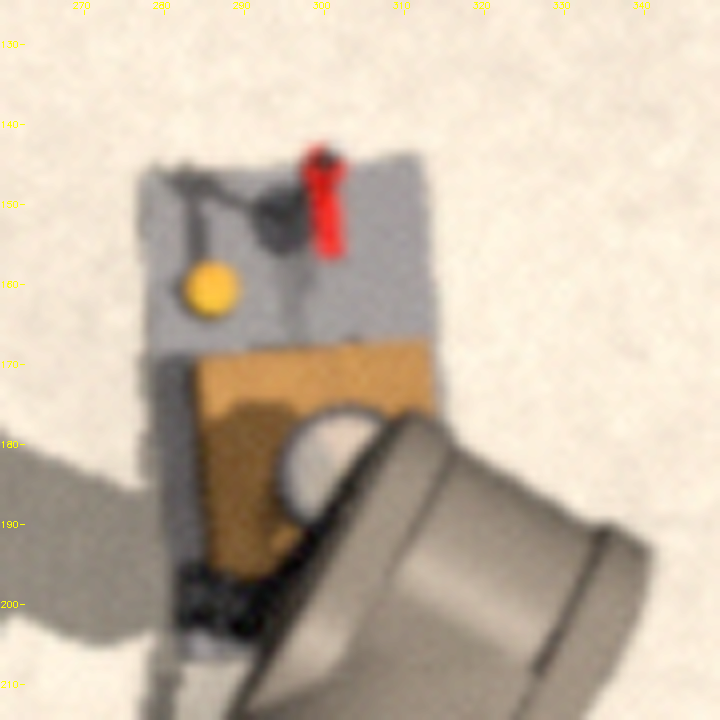

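Emit:
servo_tool:
  increments:
    - [0, 0.004, -0.002, 0, 0, 0, 0]
    - [0, 0.004, -0.002, 0, 0, 0, 0]
    - [0, 0.004, -0.002, 0, 0, 0, 0]
    - [0, 0.004, -0.002, 0, 0, 0, 0]
    - [0, 0.004, -0.002, 0, 0, 0, 0]

```text
time: 18.0
tool_pos: [0.4579, -0.1697, 0.1154]
tcp_rot: [-1.57, 0.152, -0.152]
ft_force: [0.2, -0.4, -1.2]
gripper_width: 0.0129
```

Emit:
servo_tool:
  increments:
    - [0, 0, 0, 0, 0, 0, 0]
    - [0, 0, 0, 0, 0, 0, 0]
    - [0, 0, 0, 0, 0, 0, 0]
    - [0, 0, 0, 0, 0, 0, 0]
    - [0, 0, 0, 0, 0, 0, 0]

```text
time: 18.5
tool_pos: [0.4579, -0.1697, 0.1153]
tcp_rot: [-1.569, 0.152, -0.152]
ft_force: [0.9, -0.7, -0.9]
gripper_width: 0.0131
```

```bash
python3 -c "
from mv import *
s=sensors.observe();print(s['tool_pos'],s['dq'].round(4),s['gripper_width'],s['time'])
p=s['tool_pos'];M=R.from_rotvec(s['tcp_rot']).as_matrix()
l=p+M@np.array([.0633,-.0421,0]);print('lens',l,'off seal',l[:2]-L(0,0,0)[:2],'down axis',M[:,1])
for n in('scene','top'):print(proj(n,l))
im=eyes.snapshot('scene');crop(im,190,190,270,270,9,'s21.png',1.8)
im=eyes.snapshot('top');crop(im,270,135,330,215,8,'t21.png',2)"
```

```text
[ 0.45788638 -0.16971335  0.11534102] [-0.0002 -0.0012 -0.0003  0.0008 -0.0012  0.0016  0.0004] 0.013104413810535719 18.5
lens [ 0.52002889 -0.18173152  0.15745007] off seal [ 0.00052889 -0.00133152] down axis [-6.34339786e-04 -4.00424632e-03 -9.99991782e-01]
[[211.08709555 225.43761559]]
[[303.90477742 183.52436276]]
```

View pics/s21.png

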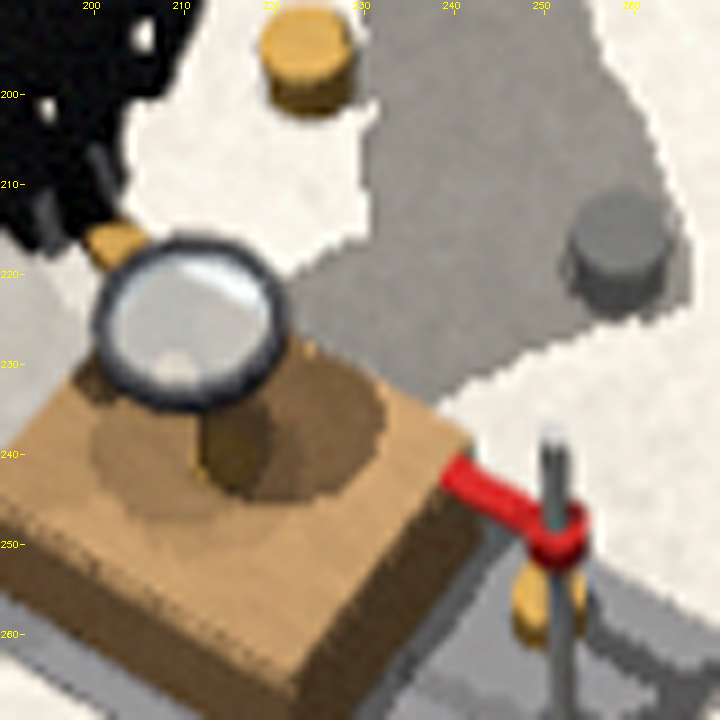

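View pics/t21.png

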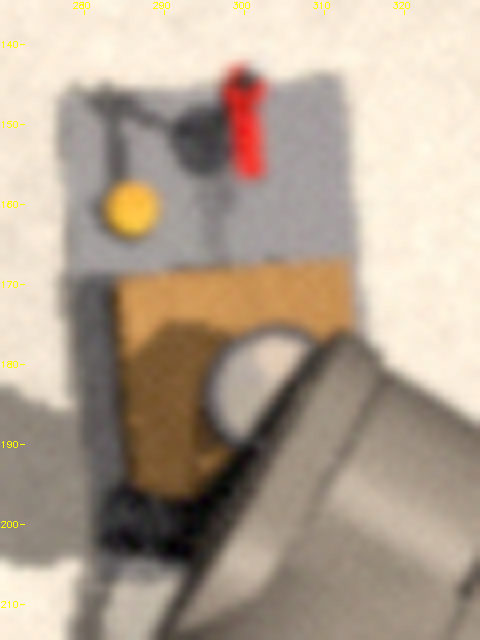

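```bash
python3 -c "
from workcell import hand_in,sensors
print(hand_in()); s=sensors.observe(); print(s['tool_pos'],s['time'],s['gripper_width'])"
```

```text
the job is handed in; nothing more can be done
None
the job is handed in; nothing more can be done
```

I folded the inner flap flat, then the outer flap over it with the brass seal facing up. I then lifted the 56 mm loupe off the largest rest and handed the job in at 18.6 s, still holding it over the seal. `hand_in` gave no verdict, so these are my own last checks:

| Check | Result | Limit |
|---|---|---|
| Lens from seal centre, seen from above | about 1.5 mm | 12 mm |
| Lens height | about 157 mm, against the pointer at about 156 mm | 10 mm apart |
| Tool tilt | about 0.004 rad | 0.12 rad |
| Grip | opening steady at 13 mm on the handle | – |
| Movement | joint speeds below 0.002 rad/s | – |
| Flaps | looked flat in the pictures | 0.2 rad |

- **Lens estimate:** The lens position comes from the tool pose. It agreed with the scene camera to within about 0.5 pixel. The arm half hid the lens in the last top view, so I did not cross-check it there.
- **Pointer height:** It comes from fitting the pointer's outline in both pictures and is good to a few mm. The pointer tip looked about 3 mm nearer the carton than my model; I left that uncorrected.
- **Other things on the bench:** The gauge pointer and the nearby tins looked unmoved in the last pictures. I did not recheck the screwdriver, dish, watch and blower at the end, but the arm's path stayed away from them.

**Fingertip offset:** The real fingertips sit about 23 mm behind the reported TCP. Because of that, my first push passed over the inner flap without moving it. I confirmed the offset by pressing on both flaps and allowed for it from then on.

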